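Reload the sampler tray for the reverse-order run

TASK

The four coloured tabs along the grey sampler tray show the order of the last run; to check for drift the samples are now run in the reverse order. Move the four vials from the white rack into the tray so that their cap colours, read along the tray, are the tabs' colours reversed: the vial of the first tab's colour in the well at the last tab, the second's at the third, the third's at the second, and the last's at the first. They are glass: set each one gently upright on the bottom of its well, let go, and do not drop or tip any over.

Things in the scene. Friction and masses are not known exactly. Their poses are not given: they have to be found in the camera images.
- vial_red_mid (a point): Centre, half-way up, of the loose sample vial with the red cap: an upright round amber-brown glass vial with a paper band, 28 mm in diameter, 85 mm tall with its 27 mm wide cap (the cap is the top 17 mm), 60 g. z runs up its axis from bottom to cap. It starts standing in one of the four wells of the white rack.
- vial_yellow_mid (a point): Centre, half-way up, of the loose sample vial with the yellow cap: an upright round amber-brown glass vial with a paper band, 28 mm in diameter, 85 mm tall with its 27 mm wide cap (the cap is the top 17 mm), 60 g. z runs up its axis from bottom to cap. It starts standing in one of the four wells of the white rack.
- vial_green_mid (a point): Centre, half-way up, of the loose sample vial with the green cap: an upright round amber-brown glass vial with a paper band, 28 mm in diameter, 85 mm tall with its 27 mm wide cap (the cap is the top 17 mm), 60 g. z runs up its axis from bottom to cap. It starts standing in one of the four wells of the white rack.
- vial_blue_mid (a point): Centre, half-way up, of the loose sample vial with the blue cap: an upright round amber-brown glass vial with a paper band, 28 mm in diameter, 85 mm tall with its 27 mm wide cap (the cap is the top 17 mm), 60 g. z runs up its axis from bottom to cap. It starts standing in one of the four wells of the white rack.
- tab_red: Flat red order tab, 26 x 34 x 6 mm, fixed on the tray's ledge beside one of the tray's four wells, 52 mm along the tray's x axis from that well's centre. Origin at the centre of its underside. Together the four tabs, read along the tray, show the order of the last run.
- tab_yellow: Flat yellow order tab, 26 x 34 x 6 mm, fixed on the tray's ledge beside one of the tray's four wells, 52 mm along the tray's x axis from that well's centre. Origin at the centre of its underside. Together the four tabs, read along the tray, show the order of the last run.
- tab_green: Flat green order tab, 26 x 34 x 6 mm, fixed on the tray's ledge beside one of the tray's four wells, 52 mm along the tray's x axis from that well's centre. Origin at the centre of its underside. Together the four tabs, read along the tray, show the order of the last run.
- tab_blue: Flat blue order tab, 26 x 34 x 6 mm, fixed on the tray's ledge beside one of the tray's four wells, 52 mm along the tray's x axis from that well's centre. Origin at the centre of its underside. Together the four tabs, read along the tray, show the order of the last run.
- rack: White plastic prep rack, fixed, 64 x 224 x 24 mm (x, y, z), where the vials stand at the start: four round wells in a row along its y axis, centres at y = -78, -26, 26 and 78 mm (x = 0), each 44 mm wide (45 mm with clearance) and 18 mm deep, with the flat well floor 6 mm above the table. Origin at the centre of the underside.
- tray: Grey sampler tray, fixed, 64 x 224 x 24 mm, empty at the start: four round wells in a row along its y axis, centres at y = -78, -26, 26 and 78 mm (x = 0), each 44 mm wide (45 mm with clearance) and 18 mm deep, with the flat well floor 6 mm above the table. Origin at the centre of the underside of the 64 mm wide block. On its +x side a dark ledge 36 mm wide and 8 mm high carries the four order tabs, one beside each well.
Not all that is in view belongs to the job. Leave any pink look-alike of the part that bears vial_green_mid alone. Leave any pink or turquoise look-alike of the part that bears vial_red_mid alone.

How it is judged (in metres and radians):
At the end, for the whole second after the job is handed in: Each vial stands in the tray well that mirrors its colour's tab (tab at y in the tray's frame, vial at -y), within 13 mm of the well's centre along each tray axis, on the well's floor (centre below 56 mm over the table), upright within 0.15 rad, released and at rest (((y of tab_red in the frame of tray between -0.098 and -0.058 m and y of vial_red_mid in the frame of tray between 0.065 and 0.091 m) or (y of tab_red in the frame of tray between -0.046 and -0.006 m and y of vial_red_mid in the frame of tray between 0.013 and 0.039 m) or (y of tab_red in the frame of tray between 0.006 and 0.046 m and y of vial_red_mid in the frame of tray between -0.039 and -0.013 m) or (y of tab_red in the frame of tray between 0.058 and 0.098 m and y of vial_red_mid in the frame of tray between -0.091 and -0.065 m)) and x of vial_red_mid in the frame of tray between -0.013 and 0.013 m and height (world z) of each of vial_red_mid, vial_yellow_mid, vial_green_mid, vial_blue_mid below 0.056 m and angle between each of vial_red_mid, vial_yellow_mid, vial_green_mid, vial_blue_mid's own z axis and vertical below 0.15 rad and linear speed of each of vial_red, vial_yellow, vial_green, vial_blue below 0.02 m/s and contact force between each of vial_red, vial_yellow, vial_green, vial_blue and the fingers below 0.05 N and ((y of tab_yellow in the frame of tray between -0.098 and -0.058 m and y of vial_yellow_mid in the frame of tray between 0.065 and 0.091 m) or (y of tab_yellow in the frame of tray between -0.046 and -0.006 m and y of vial_yellow_mid in the frame of tray between 0.013 and 0.039 m) or (y of tab_yellow in the frame of tray between 0.006 and 0.046 m and y of vial_yellow_mid in the frame of tray between -0.039 and -0.013 m) or (y of tab_yellow in the frame of tray between 0.058 and 0.098 m and y of vial_yellow_mid in the frame of tray between -0.091 and -0.065 m)) and x of vial_yellow_mid in the frame of tray between -0.013 and 0.013 m and ((y of tab_green in the frame of tray between -0.098 and -0.058 m and y of vial_green_mid in the frame of tray between 0.065 and 0.091 m) or (y of tab_green in the frame of tray between -0.046 and -0.006 m and y of vial_green_mid in the frame of tray between 0.013 and 0.039 m) or (y of tab_green in the frame of tray between 0.006 and 0.046 m and y of vial_green_mid in the frame of tray between -0.039 and -0.013 m) or (y of tab_green in the frame of tray between 0.058 and 0.098 m and y of vial_green_mid in the frame of tray between -0.091 and -0.065 m)) and x of vial_green_mid in the frame of tray between -0.013 and 0.013 m and ((y of tab_blue in the frame of tray between -0.098 and -0.058 m and y of vial_blue_mid in the frame of tray between 0.065 and 0.091 m) or (y of tab_blue in the frame of tray between -0.046 and -0.006 m and y of vial_blue_mid in the frame of tray between 0.013 and 0.039 m) or (y of tab_blue in the frame of tray between 0.006 and 0.046 m and y of vial_blue_mid in the frame of tray between -0.039 and -0.013 m) or (y of tab_blue in the frame of tray between 0.058 and 0.098 m and y of vial_blue_mid in the frame of tray between -0.091 and -0.065 m)) and x of vial_blue_mid in the frame of tray between -0.013 and 0.013 m); the robot touches nothing.
It fails at once if a vial is tipped over (leans more than 0.7 rad) (angle between any of vial_red_mid, vial_yellow_mid, vial_green_mid, vial_blue_mid's own z axis and vertical above 0.7 rad).
It fails at once if a vial is dropped (moves faster than 0.6 m/s while the fingers do not hold it: a fall of about 2 cm) ((linear speed of vial_red above 0.6 m/s and contact force between vial_red and the fingers below 0.05 N) or (linear speed of vial_yellow above 0.6 m/s and contact force between vial_yellow and the fingers below 0.05 N) or (linear speed of vial_green above 0.6 m/s and contact force between vial_green and the fingers below 0.05 N) or (linear speed of vial_blue above 0.6 m/s and contact force between vial_blue and the fingers below 0.05 N)).
It also fails if it takes over 112 s, if anything falls off the work surface, if the arm or the gripper's body presses on something with over 40 N, if the wrist force passes 120 N, or if a joint passes its speed limit or range.

ROBOT

A 6-joint arm with a two-finger parallel gripper is mounted at the origin on the work surface. World frame = base frame: x ahead of the robot, y to its left, z up, the work surface at z = 0. Lengths are in mm, angles in rad, forces in N, time in s.
With the tool pointing down it reaches from about 275 to 750 mm from the base axis. Payload 10.2 kg.
Tool frame: the origin (TCP) lies between the finger pads; the fingertips stand 17 mm ahead of it and the grasp point (between the pads) lies 2 mm behind it; y points along the fingers, x is the direction in which the jaws open and shut, and the axes are right-handed (so a half turn about y gives the same grasp; the last joint's range is limited). The gripper opens to 85 mm and grips with 20 to 120 N. Pads are 22 mm wide; open, the fingers measure 114 mm over their backs; the gripper's body (76 mm by 85 mm) begins 54 mm behind the grasp point. The pads swing forward as they close: fully open they stand 13 mm farther back than shut.
Start: joints at [-1.353, 0.313, 1.498, -0, 1.331, -0.223], TCP at [223.987, -474.828, 248.294] pointing down, gripper open.
Joint ranges: [-2.94, 2.94], [-0.97, 2.17], [0.19, 2.56], [-1.23, 4.37], [0.02, 3.11], [-2.88, 2.88]. Speed limits (rad/s): [2.39, 2.39, 3.01, 3.14, 3.14, 3.14].

INTERFACE

Orientations are given as a unit quaternion [w, x, y, z].
In Python, from rig import ctrl gives the robot as it stands.
- The arm moves only by the tool jog_arm, never from a script. Its argument "targets" is a list of rows, each an object with "offset": the shift along the tool's x, y, z in m, a list of three; "yaw": the turn about the tool's y in rad. In form: [{"offset": [dx, dy, dz], "yaw": yaw}, ...]. A call has 1 to 12 rows; each row is the pose to reach, as a shift and turn from the pose measured when the call began, along the tool's axes at that moment; what a row does not reach only later rows make up. A row lasts 1/12 s, in which the tool goes at most 41.7 mm and 7.16 degrees, less where a joint would pass 70% of its speed; a pose out of reach is approached as far as the arm can. A call with a gripper value outside its range is refused whole. "fingers" is the finger opening in m, from 0 to 0.0854, set as the call begins (left out, the last holds). The fingers move at their own pace and stop on an object; "grip_force" is the grip in N (left out, the last holds). Time passes only in rows, so rows that repeat a pose let the fingers close. It gives the time, the measured TCP pose, the force and the opening at its end, in the units of the state.
- ctrl.sense(): the state, without advancing time (a new reading comes with each control period).
- ctrl.capture(name): name is "scene" or "top"; returns a dict with "img" (480x640x3 uint8, red, green, blue), "intrinsics" (3x3 intrinsics, pixels), "T" (4x4, takes a point from camera to world coordinates). Camera axes: x right, y up, looking along -z (the intrinsics and any distortion apply to the point x, -y, -z); pixel columns grow to the right and rows downward; lengths in mm; the calibration is good to about 2 mm. A picture is of the moment at which its call begins. There is no depth.
- ctrl.finish_job(): hands the job in, once; it reports no verdict.
Trained networks look in the newest picture that a camera, given by its name, has taken for a name from the list of things; names that differ only in an ending like _2 or _b are one class to them, and where a whole thing is asked for, a point or a joint stands for the part that bears it (a point fixed in the world has none). Each returns a list of dicts, best first, with "score" (0 to 1); they miss things now and then, are a little off and sometimes report something else, mostly with a low value. They report only what shows in the picture. A call takes as long as a camera call. They do not tell look-alikes from the thing itself.
- ctrl.boxes_of(camera, target): "box" ([left, top, right, bottom] in pixels, round what is visible of it).
- ctrl.regions_of(camera, target): "region" (480x640 bool, what is visible of it) and "box" ([left, top, right, bottom] in pixels, round what is visible of it).
The state is a dict: "time_s": time; "joints": joint angles; "dq": joint speeds; "tau": joint torques, N m; "eef_pos": TCP position; "ee_rot": TCP orientation; "force": force on the tool from outside, world axes, zero at the start; "wrist_torque": the same for the moment, N m; "grip_width": opening from 0.0 (shut) to 1.0 (fully open).
Only numpy, scipy, OpenCV 4.12 (cv2) and the standard library are available. Lean on these libraries where they do the work, as an engineer would, in place of code of your own. Each camera call takes 0.05 s, during which the arm holds its last target.

## Working session

There is one attempt and no reset: what is moved stays moved. The work goes in short steps, Python scripts to look and compute and a tool call to move; the robot and the scene stay as the last step left them, time stands still between calls to the robot, and variables do not carry over. Pictures are saved under pics/ and viewed, and the job is handed in when it is done.

Besides the shell and the picture viewer there is one more tool, called after "Request:" by a JSON object that holds its "method" and its "body". jog_arm: Moves the arm, as the interface text tells. Its arguments: {"type":"object","properties":{"targets":{"type":"array"},"fingers":{"type":"number"},"grip_force":{"type":"number"}},"required":["targets"]}

```bash
ls; mkdir -p pics
python3 - <<'E'
from rig import ctrl
import cv2
s=ctrl.sense(); print(s)
for n in ("scene","top"):
    c=ctrl.capture(n); cv2.imwrite(f"pics/{n}0.png",c["img"][:,:,::-1]); print(n,c["intrinsics"],c["T"],[k for k in c])
E
```

```text
pics
{'time_s': 0.0, 'joints': array([-1.35337117e+00,  3.13452220e-01,  1.49844489e+00,  1.38978224e-06,
        1.33100996e+00, -2.23388313e-01]), 'dq': array([-0.00079446,  0.000663  ,  0.0011073 , -0.00128015, -0.00036215,
        0.00025204]), 'tau': array([-1.01173031e-03, -4.12268972e+01, -2.59748286e+01, -2.40959962e-04,
        4.14621973e-03, -1.95565633e-05]), 'eef_pos': array([ 223.94618346, -474.57418742,  247.73099208]), 'ee_rot': array([ 0.5975473 , -0.59688746,  0.37891834, -0.37826377]), 'force': array([-0.3625995 , -0.47160518,  1.24660857]), 'wrist_torque': array([-0.03134858, -0.02532973, -0.03546976]), 'grip_width': 1.0008641868507875}
scene [[539.4026565    0.         321.45106639]
 [  0.         539.4026565  237.89199443]
 [  0.           0.           1.        ]] [[-4.19966245e-02 -5.81169551e-01  8.12698122e-01  1.36752031e+03]
 [ 9.98961881e-01 -3.87925580e-02  2.38809135e-02  2.86516079e+01]
 [ 1.76477793e-02  8.12857362e-01  5.82195384e-01  6.27291043e+02]
 [ 0.00000000e+00  0.00000000e+00  0.00000000e+00  1.00000000e+00]] ['img', 'intrinsics', 'T']
top [[544.72594104   0.         315.53340088]
 [  0.         544.72594104 244.03798414]
 [  0.           0.           1.        ]] [[ 2.06406981e-02  9.92324828e-01 -1.21923737e-01  4.56996413e+02]
 [-9.99534104e-01  2.32239798e-02  1.98045940e-02  2.93720380e+00]
 [ 2.24841447e-02  1.21458152e-01  9.92341867e-01  8.92974681e+02]
 [ 0.00000000e+00  0.00000000e+00  0.00000000e+00  1.00000000e+00]] ['img', 'intrinsics', 'T']
```

View pics/scene0.png

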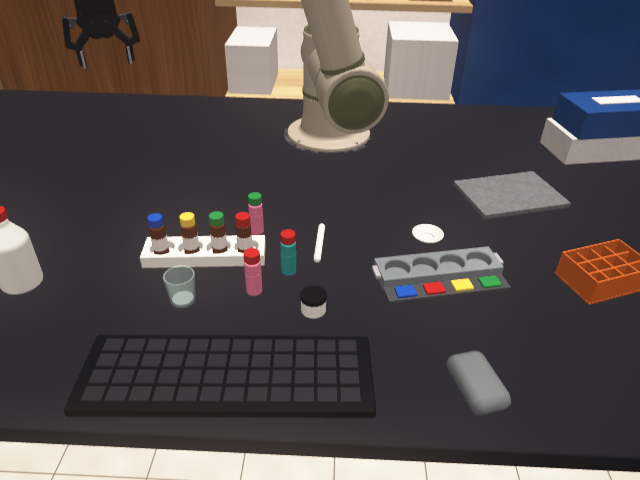

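View pics/top0.png

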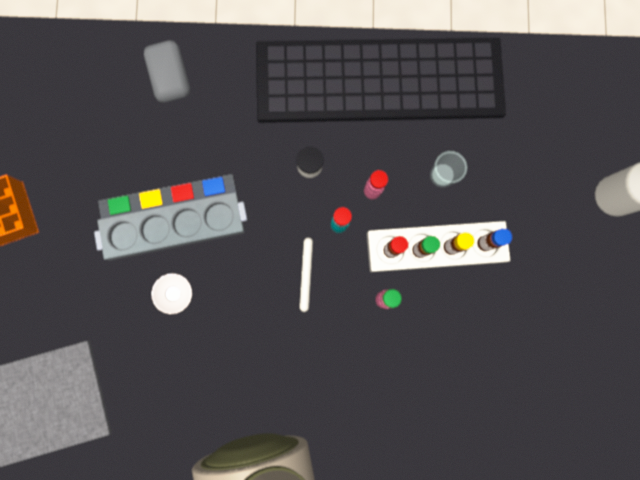

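The top view shows the tray at about (170,215), with tabs from left to right at columns 119, 150, 182 and 213: green, yellow, red, blue. The rack is at about (440,245), with caps red (399,244), green (430,244), yellow (464,241) and blue (502,237). There are three look-alikes: pink/red (378,180), turquoise/red (342,216) and pink/green (391,298). Next I'll measure positions.

```bash
cat > h.py <<'E'
import numpy as np, cv2
from scipy.optimize import least_squares
def ray(c,uv):
    K=c["intrinsics"];T=c["T"]
    d=np.linalg.inv(K)@np.array([uv[0],uv[1],1.]); d=np.array([d[0],-d[1],-d[2]])
    return T[:3,3],T[:3,:3]@d
def atz(c,uv,z):
    o,d=ray(c,uv); return o+d*(z-o[2])/d[2]
def proj(c,P):
    P=np.atleast_2d(P); T=c["T"]; q=(P-T[:3,3])@T[:3,:3]; q=q*[1,-1,-1]
    p=q@c["intrinsics"].T; return p[:,:2]/p[:,2:]
def tri(c1,u1,c2,u2):
    A=[];b=[]
    for c,u in((c1,u1),(c2,u2)):
        o,d=ray(c,u);d=d/np.linalg.norm(d);M=np.eye(3)-np.outer(d,d);A.append(M);b.append(M@o)
    x=np.linalg.lstsq(np.vstack(A),np.hstack(b),rcond=None)[0]
    return x
HUE={'red':[(0,8),(172,180)],'yellow':[(22,34)],'green':[(50,75)],'blue':[(105,125)]}
def blobs(img,col,amin=40):
    h=cv2.cvtColor(img,cv2.COLOR_RGB2HSV); m=np.zeros(img.shape[:2],np.uint8)
    for a,b in HUE[col]: m|=cv2.inRange(h,(a,150,80),(b,255,255))
    n,l,s,c=cv2.connectedComponentsWithStats(m)
    return [(c[i],s[i]) for i in range(1,n) if s[i,4]>=amin]
E
python3 - <<'E'
from h import *
from rig import ctrl
S=ctrl.capture("scene");T=ctrl.capture("top")
for n,c in(("scene",S),("top",T)):
    for k in HUE:
        print(n,k,[(b[0].round(1).tolist(),b[1].tolist()) for b in blobs(c["img"],k)])
cv2.imwrite("pics/crop_rack.png",cv2.resize(T["img"][150:320,330:530,::-1],None,fx=4,fy=3.5,interpolation=cv2.INTER_CUBIC))
cv2.imwrite("pics/crop_tray.png",cv2.resize(T["img"][160:280,80:260,::-1],None,fx=4,fy=4,interpolation=cv2.INTER_CUBIC))
E
```

```text
scene red [([2.6, 213.6], [0, 206, 8, 16, 90]), ([242.4, 220.0], [235, 212, 16, 18, 231]), ([287.4, 236.3], [280, 229, 16, 16, 207]), ([251.2, 256.0], [243, 248, 17, 17, 225]), ([433.7, 287.7], [423, 282, 23, 13, 219])]
scene yellow [([186.9, 219.0], [179, 212, 16, 15, 195]), ([461.8, 284.5], [451, 279, 23, 12, 215])]
scene green [([254.3, 195.6], [248, 193, 13, 6, 57]), ([489.7, 281.1], [479, 277, 22, 9, 149])]
scene blue [([564.3, 66.8], [470, 0, 170, 139, 13905]), ([154.9, 219.9], [147, 213, 16, 15, 194]), ([405.2, 290.9], [395, 285, 22, 13, 220])]
top red [([378.5, 179.0], [370, 170, 18, 19, 280]), ([181.8, 192.1], [171, 183, 23, 19, 334]), ([342.2, 215.5], [333, 207, 19, 18, 269]), ([398.0, 244.9], [389, 237, 19, 17, 247])]
top yellow [([150.3, 198.4], [139, 189, 24, 20, 358]), ([463.9, 241.0], [455, 233, 19, 17, 256])]
top green [([118.8, 204.9], [108, 196, 22, 18, 298]), ([430.2, 244.2], [422, 237, 17, 16, 203]), ([392.3, 298.0], [384, 290, 17, 17, 234])]
top blue [([213.2, 186.1], [203, 177, 22, 19, 321]), ([502.0, 236.9], [492, 229, 20, 17, 253])]
```

```bash
cat > m.py <<'E'
from h import *
from rig import ctrl
T=ctrl.capture("top");S=ctrl.capture("scene")
tabs={'green':(118.8,204.9),'yellow':(150.3,198.4),'red':(181.8,192.1),'blue':(213.2,186.1)}
P=np.array([atz(T,tabs[k],13.5)[:2] for k in tabs])
tabsS={'green':(489.7,281.1),'yellow':(461.8,284.5),'red':(433.7,287.7),'blue':(405.2,290.9)}
for k in tabs: print(k,atz(T,tabs[k],13.5)[:2].round(1),atz(S,tabsS[k],13.5)[:2].round(1),'tri',tri(T,tabs[k],S,tabsS[k]).round(1))
def fit(P,ly,lx):
    # local points (lx, ly)
    f=lambda p:(np.c_[p[0]+np.cos(p[2])*lx-np.sin(p[2])*ly,p[1]+np.sin(p[2])*lx+np.cos(p[2])*ly]-P).ravel()
    r=least_squares(f,[*P.mean(0),0],x_scale=[1,1,.01]); return r.x,r.fun
ly=np.array([78,26,-26,-78.]);
p,res=fit(P,ly,52.);print('tray',p,res.round(1))
c,s=np.cos(p[2]),np.sin(p[2])
W=np.c_[p[0]-s*ly,p[1]+c*ly];print('wells',W.round(1))
caps={'red':(398,244.9),'green':(430.2,244.2),'yellow':(463.9,241),'blue':(502,236.9)}
capsS={'red':(242.4,220),'yellow':(186.9,219),'blue':(154.9,219.9)}
Q=np.array([atz(T,caps[k],88)[:2] for k in caps])
for k in caps: print(k,atz(T,caps[k],88).round(1), tri(T,caps[k],S,capsS[k]).round(1) if k in capsS else '')
p2,res=fit(Q,ly,0.);print('rack',p2,res.round(1))
# overlay
im=T["img"][:,:,::-1].copy()
def rect(p,hx,hy,z,col):
    c,s=np.cos(p[2]),np.sin(p[2])
    L=np.array([(hx,hy),(hx,-hy),(-hx,-hy),(-hx,hy)])
    X=np.c_[p[0]+c*L[:,0]-s*L[:,1],p[1]+s*L[:,0]+c*L[:,1],np.full(4,z)]
    cv2.polylines(im,[(proj(T,X)*16).round().astype(int)],True,col,1,cv2.LINE_AA,4)
def circ(x,y,r,z,col):
    a=np.linspace(0,2*np.pi,40);X=np.c_[x+r*np.cos(a),y+r*np.sin(a),np.full(40,z)]
    cv2.polylines(im,[(proj(T,X)*16).round().astype(int)],True,col,1,cv2.LINE_AA,4)
rect(p,32,112,24,(0,255,0));rect(p2,32,112,24,(0,255,0))
for w in W: circ(*w,22,24,(0,0,255))
for q in Q: circ(*q,13.5,91,(255,0,255)); circ(*q,14,6,(255,255,0))
cv2.imwrite("pics/ov_rack.png",cv2.resize(im[150:320,330:530],None,fx=3.9,fy=3.5,interpolation=cv2.INTER_CUBIC))
cv2.imwrite("pics/ov_tray.png",cv2.resize(im[160:280,80:260],None,fx=4,fy=4,interpolation=cv2.INTER_CUBIC))
E
python3 m.py
```

```text
green [621.7 307. ] [622.3 306.8] tri [621.8 307.   13.1]
yellow [633.8 256.7] [634.8 255.5] tri [633.8 256.3  12.9]
red [645.6 206.1] [646.5 204.8] tri [645.6 205.6  12.9]
blue [656.9 155.3] [658.1 154.4] tri [657.1 155.   12.7]
tray [5.88844322e+02 2.19510716e+02 2.27987363e-01] [ 0.1  0.3 -0.2 -0.1 -0.2 -0.1  0.2 -0. ]
wells [[571.2 295.5]
 [583.  244.8]
 [594.7 194.2]
 [606.5 143.5]]
red [ 557.5 -136.4   88. ] [ 558.5 -138.5   80.7]
green [ 559.7 -184.7   88. ] 
yellow [ 565.7 -235.5   88. ] [ 566.4 -237.7   83.6]
blue [ 573.3 -293.2   88. ] [ 573.8 -294.6   84.2]
rack [ 5.64029317e+02 -2.12439311e+02  1.02013995e-01] [-1.4  1.5  1.7 -1.9  1.  -2.8 -1.3  3.2]
```

View pics/ov_rack.png

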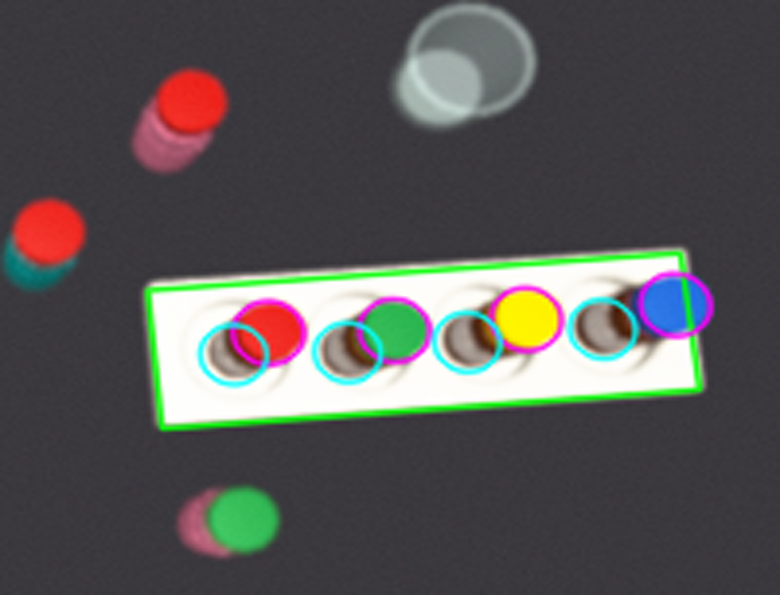

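View pics/ov_tray.png

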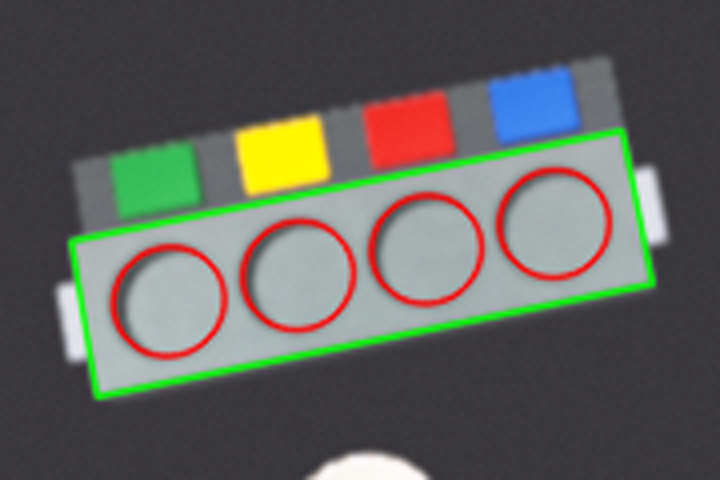

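The tray overlay fits the wells and edges within about 1 px. The four rack caps and bases fit within 1–2 mm as upright vials at z=6..91. Next I'll work out the jog frame.

```bash
cat > j.py <<'E'
import sys,numpy as np
from scipy.spatial.transform import Rotation as R
from rig import ctrl
V={'red':(557.8,-137),'green':(560,-185),'yellow':(566,-236),'blue':(573.5,-293.5)}
# wells by tab colour -> vial colour
W={'blue':(571.2,295.5),'red':(583,244.8),'yellow':(594.7,194.2),'green':(606.5,143.5)}
def st():
    s=ctrl.sense(); q=s['ee_rot']; r=R.from_quat([*q[1:],q[0]]).as_matrix(); return s,r
def go(xyz,ang=None):
    s,r=st(); o=r.T@(np.array(xyz)-s['eef_pos'])/1000
    cur=np.arctan2(r[1,0],r[0,0])
    print('t',round(s['time_s'],2),'pos',s['eef_pos'].round(1),'jaw ang',cur.round(3),'q6',s['joints'][5].round(2),'grip',round(s['grip_width'],3),'F',s['force'].round(1))
    if ang is not None:
        # turn about tool y; sign: if tool y is down, +yaw = -world
        d=(ang-cur+np.pi/2)%np.pi-np.pi/2
        print('offset m',o.round(4),'yaw',(d*np.sign(r[2,1])).round(3), 'dworld',d.round(3))
E
python3 - <<'E'
from j import *
s,r=st(); print(r.round(3)); go((573.5,-293.5,180),0.09)
E
```

```text
[[ 0.427 -0.     0.904]
 [-0.904  0.     0.427]
 [-0.    -1.     0.   ]]
t 0.3 pos [ 224.  -474.8  248.1] jaw ang -1.13 q6 -0.22 grip 1.002 F [0.2 0.2 0.1]
offset m [-0.0148  0.0682  0.3934] yaw -1.22 dworld 1.22
```

Request:
{"method": "jog_arm", "body": {"targets": [{"offset":[-0.0005,0.002,0.012],"yaw":-0.04},{"offset":[-0.002,0.007,0.04],"yaw":-0.14},{"offset":[-0.003,0.013,0.075],"yaw":-0.25},{"offset":[-0.004,0.019,0.11],"yaw":-0.36},{"offset":[-0.006,0.025,0.147],"yaw":-0.47},{"offset":[-0.007,0.032,0.184],"yaw":-0.58},{"offset":[-0.008,0.038,0.22],"yaw":-0.69},{"offset":[-0.01,0.045,0.257],"yaw":-0.8},{"offset":[-0.011,0.051,0.294],"yaw":-0.91},{"offset":[-0.0125,0.057,0.33],"yaw":-1.02},{"offset":[-0.014,0.063,0.365],"yaw":-1.13},{"offset":[-0.0148,0.068,0.39],"yaw":-1.22}], "fingers": 0.06}}

```text
time_s: 1.3
eef_pos: [572.9, -292.0, 179.3]
ee_rot: [0.707, -0.706, -0.035, 0.035]
force: [-0.3, -0.4, -0.5]
grip_width: 0.704
```

```bash
python3 -c "
from j import *
go((573.5,-293.5,58),0.09)"
```

```text
t 1.3 pos [ 572.9 -292.   179.3] jaw ang 0.099 q6 -0.75 grip 0.704 F [-0.3 -0.4 -0.5]
offset m [ 0.0005  0.1213 -0.0017] yaw 0.009 dworld -0.009
```

Request:
{"method": "jog_arm", "body": {"targets": [{"offset":[0.0,0.005,-0.001],"yaw":0.0},{"offset":[0.0005,0.02,-0.0015],"yaw":0.005},{"offset":[0.0005,0.037,-0.0015],"yaw":0.009},{"offset":[0.0005,0.053,-0.0015],"yaw":0.009},{"offset":[0.0005,0.068,-0.0015],"yaw":0.009},{"offset":[0.0005,0.083,-0.0015],"yaw":0.009},{"offset":[0.0005,0.096,-0.0015],"yaw":0.009},{"offset":[0.0005,0.107,-0.0015],"yaw":0.009},{"offset":[0.0005,0.115,-0.0015],"yaw":0.009},{"offset":[0.0005,0.12,-0.0015],"yaw":0.009},{"offset":[0.0005,0.121,-0.0015],"yaw":0.009},{"offset":[0.0005,0.121,-0.0015],"yaw":0.009}]}}

```text
time_s: 2.3
eef_pos: [573.6, -293.3, 58.4]
ee_rot: [0.707, -0.706, -0.032, 0.032]
force: [0.4, 0.4, 0.2]
grip_width: 0.705
```

```bash
python3 -c "
from j import *
from h import *
go((573.5,-293.5,58),0.09)
c=ctrl.capture('scene');cv2.imwrite('pics/s1.png',cv2.resize(c['img'][130:310,60:340,::-1],None,fx=2.8,fy=2.8,interpolation=cv2.INTER_CUBIC))"
```

```text
t 2.3 pos [ 573.6 -293.3   58.4] jaw ang 0.091 q6 -0.75 grip 0.705 F [0.4 0.4 0.2]
offset m [-0.0001  0.0004 -0.0002] yaw 0.001 dworld -0.001
```

View pics/s1.png

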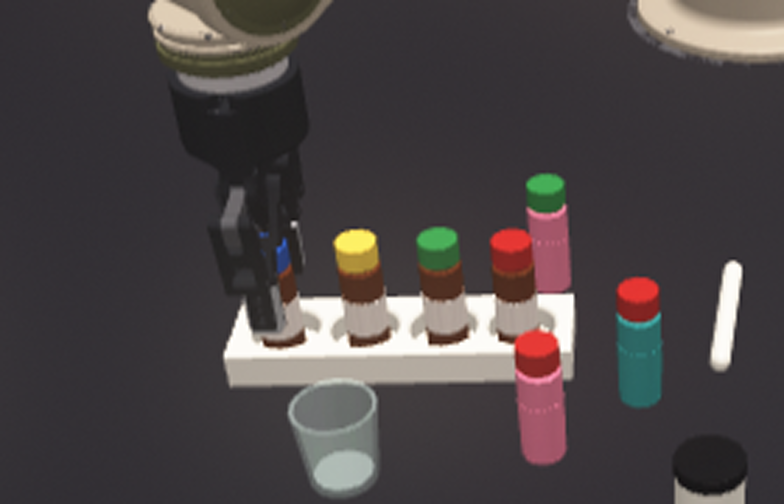

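The blue vial sits between the fingers and clear of its neighbours. Closing.

Request:
{"method": "jog_arm", "body": {"targets": [{"offset":[0,0,0],"yaw":0},{"offset":[0,0,0],"yaw":0},{"offset":[0,0,0],"yaw":0},{"offset":[0,0,0],"yaw":0},{"offset":[0,0,0],"yaw":0},{"offset":[0,0,0],"yaw":0},{"offset":[0,0,0],"yaw":0},{"offset":[0,0,0],"yaw":0}], "fingers": 0.015, "grip_force": 35}}

```text
time_s: 3.02
eef_pos: [574.0, -293.6, 59.4]
ee_rot: [-0.706, 0.706, 0.032, -0.032]
force: [-0.4, 0.3, 4.8]
grip_width: 0.314
```

```bash
python3 -c "
from j import *
go((573.5,-293.5,175),0.09)"
```

```text
t 3.02 pos [ 574.  -293.6   59.4] jaw ang 0.091 q6 -0.75 grip 0.314 F [-0.4  0.3  4.8]
offset m [-0.0003 -0.1156  0.0002] yaw 0.001 dworld -0.001
```

Request:
{"method": "jog_arm", "body": {"targets": [{"offset":[0,-0.002,0],"yaw":0},{"offset":[0,-0.008,0],"yaw":0},{"offset":[0,-0.018,0],"yaw":0},{"offset":[0,-0.031,0],"yaw":0},{"offset":[0,-0.045,0],"yaw":0},{"offset":[0,-0.06,0],"yaw":0},{"offset":[0,-0.075,0],"yaw":0},{"offset":[0,-0.089,0],"yaw":0},{"offset":[0,-0.101,0],"yaw":0},{"offset":[0,-0.11,0],"yaw":0},{"offset":[0,-0.115,0],"yaw":0},{"offset":[0,-0.116,0],"yaw":0}]}}

```text
time_s: 4.02
eef_pos: [574.0, -293.8, 176.5]
ee_rot: [-0.706, 0.707, 0.033, -0.031]
force: [-0.7, -0.2, -0.6]
grip_width: 0.32
```

```bash
python3 -c "
from j import *
from h import *
go((571.2,295.5,175),0.228)
c=ctrl.capture('scene');cv2.imwrite('pics/s2.png',cv2.resize(c['img'][80:310,60:340,::-1],None,fx=2.5,fy=2.5,interpolation=cv2.INTER_CUBIC))"
```

```text
t 4.02 pos [ 574.  -293.8  176.5] jaw ang 0.091 q6 -0.75 grip 0.32 F [-0.7 -0.2 -0.6]
offset m [0.0505 0.001  0.5871] yaw -0.137 dworld 0.137
```

View pics/s2.png

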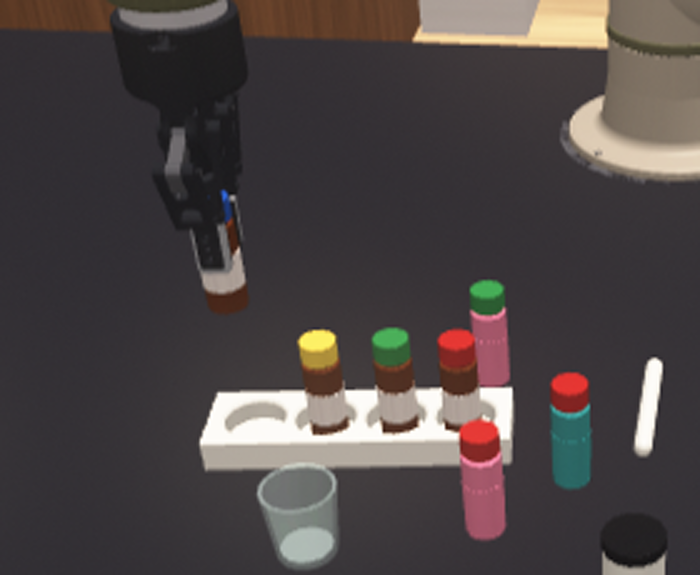

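Request:
{"method": "jog_arm", "body": {"targets": [{"offset":[0.0002,0,0.003],"yaw":0},{"offset":[0.001,0,0.012],"yaw":-0.01},{"offset":[0.002,0,0.026],"yaw":-0.02},{"offset":[0.004,0,0.046],"yaw":-0.03},{"offset":[0.006,0,0.072],"yaw":-0.05},{"offset":[0.009,0,0.102],"yaw":-0.06},{"offset":[0.0115,0,0.134],"yaw":-0.08},{"offset":[0.014,0,0.168],"yaw":-0.09},{"offset":[0.0175,0,0.202],"yaw":-0.1},{"offset":[0.02,0,0.236],"yaw":-0.12},{"offset":[0.023,0,0.27],"yaw":-0.13},{"offset":[0.026,0,0.302],"yaw":-0.137}]}}

```text
time_s: 5.07
eef_pos: [571.4, 12.5, 175.5]
ee_rot: [0.702, -0.702, -0.081, 0.081]
force: [0.8, -0.2, -0.8]
grip_width: 0.319
```

```bash
python3 -c "
from j import *
go((571.2,295.5,175),0.228)"
```

```text
t 5.07 pos [571.4  12.5 175.5] jaw ang 0.23 q6 -0.41 grip 0.319 F [ 0.8 -0.2 -0.8]
offset m [0.0642 0.0006 0.2756] yaw 0.002 dworld -0.002
```

Request:
{"method": "jog_arm", "body": {"targets": [{"offset":[0.007,0,0.03],"yaw":0},{"offset":[0.0145,0,0.062],"yaw":0},{"offset":[0.022,0,0.095],"yaw":0},{"offset":[0.03,0,0.128],"yaw":0},{"offset":[0.0375,0,0.161],"yaw":0},{"offset":[0.0445,0,0.192],"yaw":0},{"offset":[0.051,0,0.219],"yaw":0},{"offset":[0.0565,0,0.242],"yaw":0},{"offset":[0.061,0,0.26],"yaw":0.001},{"offset":[0.063,0,0.27],"yaw":0.002},{"offset":[0.064,0,0.2745],"yaw":0.002},{"offset":[0.0642,0,0.2756],"yaw":0.002}]}}

```text
time_s: 6.07
eef_pos: [570.6, 296.2, 175.3]
ee_rot: [-0.702, 0.703, 0.081, -0.081]
force: [0.2, 0.1, -0.8]
grip_width: 0.315
```

```bash
python3 -c "
from j import *
from h import *
go((571.2,295.5,62),0.228)
c=ctrl.capture('scene');cv2.imwrite('pics/s3.png',cv2.resize(c['img'][80:310,340:620,::-1],None,fx=2.5,fy=2.5,interpolation=cv2.INTER_CUBIC))
c=ctrl.capture('top');cv2.imwrite('pics/t3.png',cv2.resize(c['img'][130:310,40:290,::-1],None,fx=3,fy=3,interpolation=cv2.INTER_CUBIC))
"
```

```text
t 6.07 pos [570.6 296.2 175.3] jaw ang 0.229 q6 0.07 grip 0.315 F [ 0.2  0.1 -0.8]
offset m [ 0.0004  0.1133 -0.0008] yaw 0.001 dworld -0.001
```

View pics/s3.png

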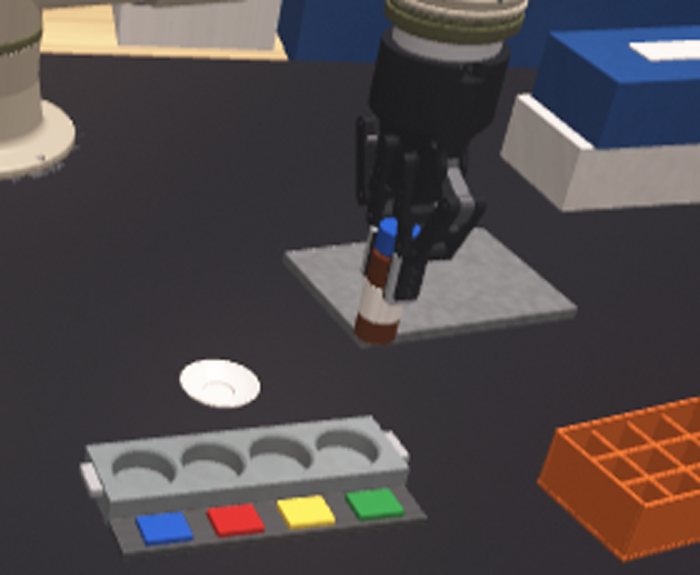

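View pics/t3.png

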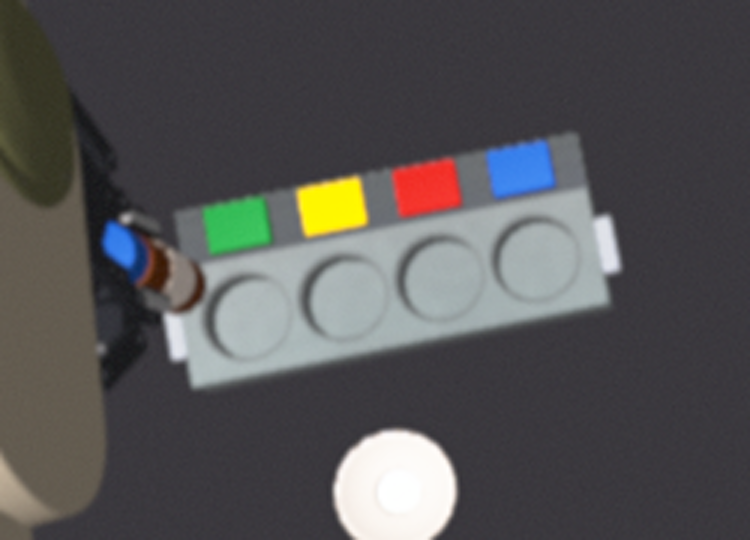

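```bash
python3 -c "
from j import *
from h import *
S=ctrl.capture('scene');T=ctrl.capture('top')
X=np.array([[570.6,296.2,z] for z in (122,207)])
print((proj(S,X)-[340,80])*2.5, (proj(T,X)-[40,130])*3)
"
```

```text
[[374.30793076 334.13024125]
 [400.08893367 225.579842  ]] [[175.31630477 287.36492128]
 [100.09171474 256.16530166]]
```

The vial hangs upright on the expected axis, so I'm lowering it into the well beside the green tab.

Request:
{"method": "jog_arm", "body": {"targets": [{"offset":[0,0.004,0],"yaw":0},{"offset":[0.0004,0.014,-0.0004],"yaw":0},{"offset":[0.0004,0.028,-0.0008],"yaw":0},{"offset":[0.0004,0.042,-0.0008],"yaw":0},{"offset":[0.0004,0.056,-0.0008],"yaw":0},{"offset":[0.0004,0.069,-0.0008],"yaw":0},{"offset":[0.0004,0.08,-0.0008],"yaw":0},{"offset":[0.0004,0.09,-0.0008],"yaw":0},{"offset":[0.0004,0.098,-0.0008],"yaw":0},{"offset":[0.0004,0.104,-0.0008],"yaw":0},{"offset":[0.0004,0.108,-0.0008],"yaw":0},{"offset":[0.0004,0.11,-0.0008],"yaw":0}]}}

```text
time_s: 7.27
eef_pos: [572.0, 293.9, 65.2]
ee_rot: [-0.703, 0.703, 0.08, -0.08]
force: [0.3, -0.6, -1.7]
grip_width: 0.318
```

```bash
python3 -c "
from j import *
from h import *
go((571.2,295.5,59),0.228)
c=ctrl.capture('scene');cv2.imwrite('pics/s4.png',cv2.resize(c['img'][160:310,340:540,::-1],None,fx=3.5,fy=3.5,interpolation=cv2.INTER_CUBIC))
"
```

```text
t 7.27 pos [572.  293.9  65.2] jaw ang 0.227 q6 0.07 grip 0.318 F [ 0.3 -0.6 -1.7]
offset m [-0.0004  0.0062  0.0018] yaw -0.001 dworld 0.001
```

View pics/s4.png

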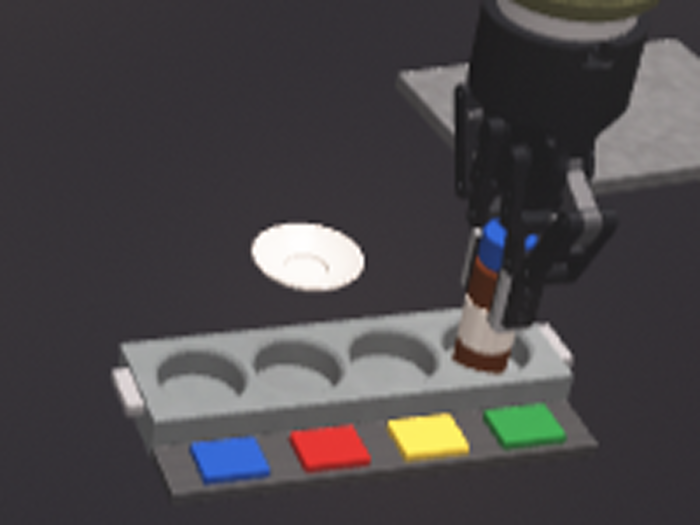

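Request:
{"method": "jog_arm", "body": {"targets": [{"offset":[-0.0004,0.001,0.0009],"yaw":0},{"offset":[-0.0004,0.002,0.0018],"yaw":0},{"offset":[-0.0004,0.003,0.0018],"yaw":0},{"offset":[-0.0004,0.004,0.0018],"yaw":0},{"offset":[-0.0004,0.005,0.0018],"yaw":0},{"offset":[-0.0004,0.006,0.0018],"yaw":0},{"offset":[-0.0004,0.006,0.0018],"yaw":0},{"offset":[-0.0004,0.006,0.0018],"yaw":0}]}}

```text
time_s: 7.98
eef_pos: [571.3, 295.6, 59.5]
ee_rot: [-0.703, 0.703, 0.08, -0.08]
force: [0.2, -0.1, 2.9]
grip_width: 0.317
```

Force went from −0.7 to +2.9 N, so the vial is on the floor. Releasing.

Request:
{"method": "jog_arm", "body": {"targets": [{"offset":[0,0,0],"yaw":0},{"offset":[0,0,0],"yaw":0},{"offset":[0,0,0],"yaw":0},{"offset":[0,0,0],"yaw":0},{"offset":[0,0,0],"yaw":0},{"offset":[0,0,0],"yaw":0}], "fingers": 0.06}}

```text
time_s: 8.48
eef_pos: [571.3, 295.6, 59.4]
ee_rot: [-0.703, 0.703, 0.08, -0.08]
force: [-0.5, -0.4, -0.2]
grip_width: 0.705
```

Request:
{"method": "jog_arm", "body": {"targets": [{"offset":[0,-0.003,0],"yaw":0},{"offset":[0,-0.012,0],"yaw":0},{"offset":[0,-0.025,0],"yaw":0},{"offset":[0,-0.04,0],"yaw":0},{"offset":[0,-0.055,0],"yaw":0},{"offset":[0,-0.07,0],"yaw":0},{"offset":[0,-0.085,0],"yaw":0},{"offset":[0,-0.098,0],"yaw":0},{"offset":[0,-0.108,0],"yaw":0},{"offset":[0,-0.114,0],"yaw":0},{"offset":[0,-0.116,0],"yaw":0}]}}

```text
time_s: 9.4
eef_pos: [571.5, 295.7, 177.0]
ee_rot: [0.703, -0.702, -0.081, 0.079]
force: [-0.0, 0.1, -0.4]
grip_width: 0.697
```

```bash
python3 -c "
from j import *
from h import *
go((566,-236,175),0.09)
c=ctrl.capture('scene');cv2.imwrite('pics/s5.png',cv2.resize(c['img'][80:310,40:620,::-1],None,fx=1.37,fy=1.37,interpolation=cv2.INTER_CUBIC))
"
```

```text
t 9.4 pos [571.5 295.7 177. ] jaw ang 0.227 q6 0.07 grip 0.697 F [-0.   0.1 -0.4]
offset m [-0.1248  0.0017 -0.5169] yaw 0.137 dworld -0.137
```

View pics/s5.png

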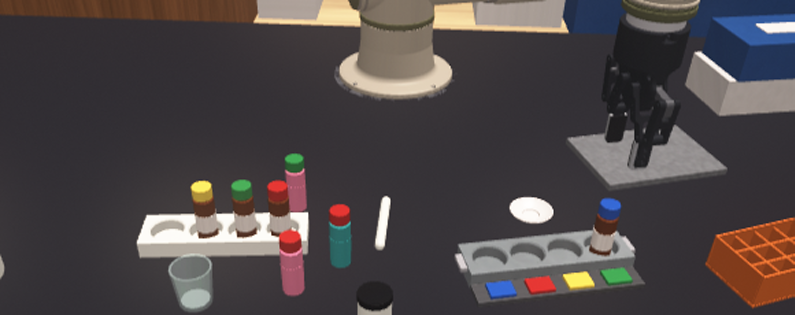

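Blue stands upright in the well at the green tab. Next is yellow.

Request:
{"method": "jog_arm", "body": {"targets": [{"offset":[-0.001,0,-0.003],"yaw":0},{"offset":[-0.003,0,-0.012],"yaw":0.01},{"offset":[-0.0065,0,-0.027],"yaw":0.02},{"offset":[-0.0115,0,-0.048],"yaw":0.03},{"offset":[-0.0175,0,-0.073],"yaw":0.05},{"offset":[-0.0245,0,-0.102],"yaw":0.06},{"offset":[-0.032,0,-0.132],"yaw":0.08},{"offset":[-0.039,0,-0.162],"yaw":0.09},{"offset":[-0.0465,0,-0.192],"yaw":0.1},{"offset":[-0.0535,0,-0.222],"yaw":0.12},{"offset":[-0.061,0,-0.252],"yaw":0.13},{"offset":[-0.068,0,-0.281],"yaw":0.137}]}}

```text
time_s: 10.45
eef_pos: [567.4, 4.4, 175.8]
ee_rot: [0.707, -0.706, -0.031, 0.031]
force: [1.3, 0.6, 0.5]
grip_width: 0.7
```

```bash
python3 -c "
from j import *
go((566,-236,140),0.09)"
```

```text
t 10.45 pos [567.4   4.4 175.8] jaw ang 0.088 q6 -0.29 grip 0.7 F [1.3 0.6 0.5]
offset m [-0.0226  0.0357 -0.2393] yaw -0.002 dworld 0.002
```

Request:
{"method": "jog_arm", "body": {"targets": [{"offset":[-0.003,0,-0.029],"yaw":0},{"offset":[-0.0055,0,-0.058],"yaw":0},{"offset":[-0.008,0,-0.087],"yaw":0},{"offset":[-0.011,0,-0.116],"yaw":0},{"offset":[-0.0135,0,-0.144],"yaw":0},{"offset":[-0.016,0.003,-0.17],"yaw":0},{"offset":[-0.018,0.009,-0.193],"yaw":0},{"offset":[-0.02,0.016,-0.212],"yaw":0},{"offset":[-0.0213,0.023,-0.226],"yaw":-0.001},{"offset":[-0.022,0.03,-0.235],"yaw":-0.002},{"offset":[-0.0225,0.034,-0.2385],"yaw":-0.002},{"offset":[-0.0226,0.0357,-0.2393],"yaw":-0.002}]}}

```text
time_s: 11.45
eef_pos: [565.6, -236.0, 138.9]
ee_rot: [0.707, -0.706, -0.032, 0.032]
force: [-0.9, 0.6, 0.2]
grip_width: 0.702
```

```bash
python3 -c "
from j import *
go((566,-236,58),0.09)"
```

```text
t 11.45 pos [ 565.6 -236.   138.9] jaw ang 0.09 q6 -0.68 grip 0.702 F [-0.9  0.6  0.2]
offset m [ 0.0005  0.0809 -0.0001] yaw -0.0 dworld 0.0
```

Request:
{"method": "jog_arm", "body": {"targets": [{"offset":[0.0005,0.004,0],"yaw":0},{"offset":[0.0005,0.013,0],"yaw":0},{"offset":[0.0005,0.025,0],"yaw":0},{"offset":[0.0005,0.037,0],"yaw":0},{"offset":[0.0005,0.049,0],"yaw":0},{"offset":[0.0005,0.06,0],"yaw":0},{"offset":[0.0005,0.069,0],"yaw":0},{"offset":[0.0005,0.076,0],"yaw":0},{"offset":[0.0005,0.08,0],"yaw":0},{"offset":[0.0005,0.081,0],"yaw":0},{"offset":[0.0005,0.081,0],"yaw":0}]}}

```text
time_s: 12.37
eef_pos: [566.1, -235.9, 57.9]
ee_rot: [0.707, -0.706, -0.032, 0.032]
force: [0.8, -0.6, -0.1]
grip_width: 0.701
```

Request:
{"method": "jog_arm", "body": {"targets": [{"offset":[0,0,0],"yaw":0},{"offset":[0,0,0],"yaw":0},{"offset":[0,0,0],"yaw":0},{"offset":[0,0,0],"yaw":0},{"offset":[0,0,0],"yaw":0},{"offset":[0,0,0],"yaw":0},{"offset":[0,0,0],"yaw":0},{"offset":[0,0,0],"yaw":0}], "fingers": 0.015, "grip_force": 35}}

```text
time_s: 13.03
eef_pos: [566.3, -236.1, 58.4]
ee_rot: [0.707, -0.706, -0.032, 0.031]
force: [-0.9, -0.2, 5.4]
grip_width: 0.32
```

Request:
{"method": "jog_arm", "body": {"targets": [{"offset":[0,-0.002,0],"yaw":0},{"offset":[0,-0.008,0],"yaw":0},{"offset":[0,-0.018,0],"yaw":0},{"offset":[0,-0.031,0],"yaw":0},{"offset":[0,-0.045,0],"yaw":0},{"offset":[0,-0.06,0],"yaw":0},{"offset":[0,-0.075,0],"yaw":0},{"offset":[0,-0.089,0],"yaw":0},{"offset":[0,-0.101,0],"yaw":0},{"offset":[0,-0.11,0],"yaw":0},{"offset":[0,-0.115,0],"yaw":0},{"offset":[0,-0.116,0],"yaw":0}]}}

```text
time_s: 14.03
eef_pos: [566.5, -236.3, 175.5]
ee_rot: [-0.706, 0.706, 0.032, -0.031]
force: [-0.3, -0.1, -0.5]
grip_width: 0.318
```

```bash
python3 -c "
from j import *
from h import *
go((594.7,194.2,175),0.228)
c=ctrl.capture('scene');cv2.imwrite('pics/s6.png',cv2.resize(c['img'][80:310,60:340,::-1],None,fx=2.5,fy=2.5,interpolation=cv2.INTER_CUBIC))"
```

```text
t 14.03 pos [ 566.5 -236.3  175.5] jaw ang 0.09 q6 -0.68 grip 0.318 F [-0.3 -0.1 -0.5]
offset m [0.0666 0.0006 0.4262] yaw -0.138 dworld 0.138
```

View pics/s6.png

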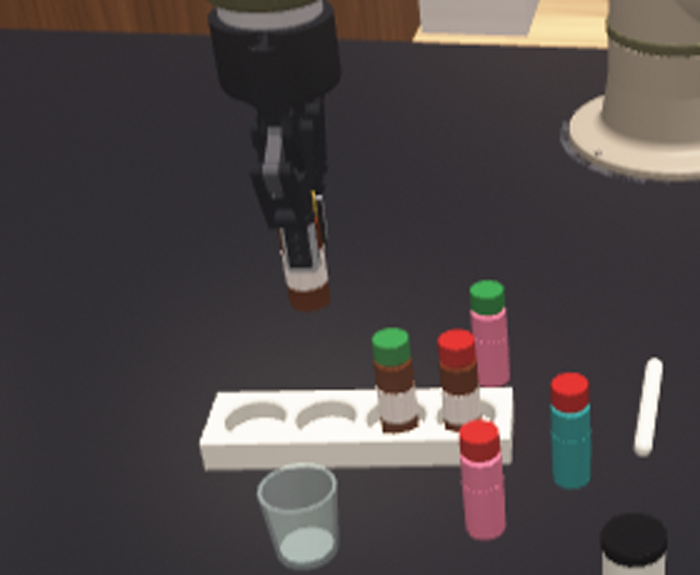

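Yellow is held. It goes to the well at the red tab.

Request:
{"method": "jog_arm", "body": {"targets": [{"offset":[0.0005,0,0.003],"yaw":0},{"offset":[0.002,0,0.011],"yaw":-0.01},{"offset":[0.004,0,0.024],"yaw":-0.02},{"offset":[0.0065,0,0.041],"yaw":-0.03},{"offset":[0.0095,0,0.062],"yaw":-0.05},{"offset":[0.013,0,0.085],"yaw":-0.06},{"offset":[0.017,0,0.109],"yaw":-0.08},{"offset":[0.021,0,0.133],"yaw":-0.09},{"offset":[0.0245,0,0.157],"yaw":-0.1},{"offset":[0.0285,0,0.182],"yaw":-0.12},{"offset":[0.032,0,0.206],"yaw":-0.13},{"offset":[0.036,0,0.23],"yaw":-0.138}]}}

```text
time_s: 15.08
eef_pos: [581.0, -1.4, 174.7]
ee_rot: [0.703, -0.702, -0.081, 0.081]
force: [0.6, 0.1, -0.8]
grip_width: 0.316
```

```bash
python3 -c "
from j import *
go((594.7,194.2,140),0.228)"
```

```text
t 15.08 pos [581.   -1.4 174.7] jaw ang 0.23 q6 -0.43 grip 0.316 F [ 0.6  0.1 -0.8]
offset m [0.0578 0.0349 0.1873] yaw 0.002 dworld -0.002
```

Request:
{"method": "jog_arm", "body": {"targets": [{"offset":[0.007,0,0.023],"yaw":0},{"offset":[0.014,0.001,0.046],"yaw":0},{"offset":[0.021,0.003,0.069],"yaw":0},{"offset":[0.028,0.006,0.091],"yaw":0},{"offset":[0.0345,0.01,0.112],"yaw":0},{"offset":[0.0405,0.015,0.131],"yaw":0},{"offset":[0.0455,0.02,0.148],"yaw":0},{"offset":[0.05,0.025,0.162],"yaw":0},{"offset":[0.0535,0.029,0.174],"yaw":0},{"offset":[0.0562,0.032,0.182],"yaw":0.001},{"offset":[0.0575,0.034,0.1865],"yaw":0.002},{"offset":[0.0578,0.035,0.1873],"yaw":0.002}]}}

```text
time_s: 16.08
eef_pos: [594.6, 194.8, 139.5]
ee_rot: [0.703, -0.702, -0.08, 0.08]
force: [-0.3, -0.4, -0.4]
grip_width: 0.313
```

```bash
python3 -c "
from j import *
go((594.7,194.2,65),0.228)"
```

```text
t 16.08 pos [594.6 194.8 139.5] jaw ang 0.228 q6 -0.1 grip 0.313 F [-0.3 -0.4 -0.4]
offset m [ 0.      0.0745 -0.0006] yaw 0.0 dworld -0.0
```

Request:
{"method": "jog_arm", "body": {"targets": [{"offset":[0,0.003,0],"yaw":0},{"offset":[0,0.01,-0.0003],"yaw":0},{"offset":[0,0.02,-0.0006],"yaw":0},{"offset":[0,0.031,-0.0006],"yaw":0},{"offset":[0,0.042,-0.0006],"yaw":0},{"offset":[0,0.051,-0.0006],"yaw":0},{"offset":[0,0.059,-0.0006],"yaw":0},{"offset":[0,0.066,-0.0006],"yaw":0},{"offset":[0,0.071,-0.0006],"yaw":0},{"offset":[0,0.074,-0.0006],"yaw":0},{"offset":[0,0.0745,-0.0006],"yaw":0}]}}

```text
time_s: 17.0
eef_pos: [594.6, 194.2, 64.5]
ee_rot: [0.703, -0.702, -0.08, 0.081]
force: [-0.6, -0.2, 0.3]
grip_width: 0.318
```

```bash
python3 -c "
from j import *
from h import *
go((594.7,194.2,58),0.228)
c=ctrl.capture('scene');cv2.imwrite('pics/s7.png',cv2.resize(c['img'][160:310,340:540,::-1],None,fx=3.5,fy=3.5,interpolation=cv2.INTER_CUBIC))
"
```

```text
t 17.0 pos [594.6 194.2  64.5] jaw ang 0.228 q6 -0.1 grip 0.318 F [-0.6 -0.2  0.3]
offset m [ 0.0001  0.0065 -0.0001] yaw 0.0 dworld -0.0
```

View pics/s7.png

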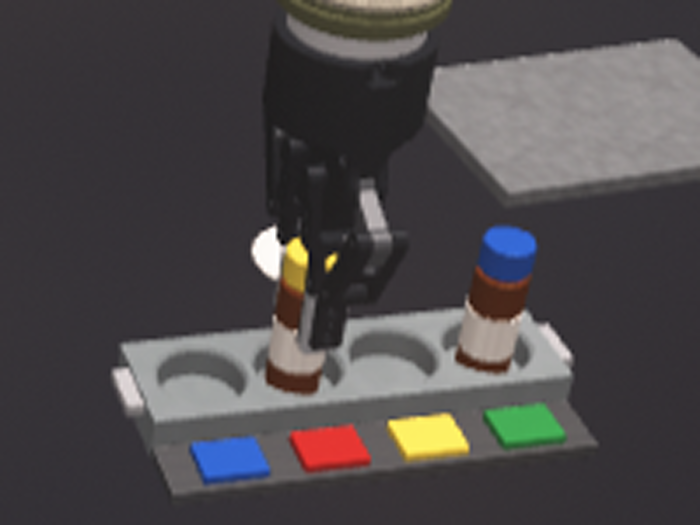

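Request:
{"method": "jog_arm", "body": {"targets": [{"offset":[0,0.001,0],"yaw":0},{"offset":[0,0.002,0],"yaw":0},{"offset":[0,0.003,0],"yaw":0},{"offset":[0,0.004,0],"yaw":0},{"offset":[0,0.005,0],"yaw":0},{"offset":[0,0.006,0],"yaw":0},{"offset":[0,0.006,0],"yaw":0},{"offset":[0,0.006,0],"yaw":0}]}}

```text
time_s: 17.72
eef_pos: [594.7, 194.3, 58.8]
ee_rot: [0.703, -0.702, -0.08, 0.081]
force: [-0.6, -0.2, -0.2]
grip_width: 0.315
```

Request:
{"method": "jog_arm", "body": {"targets": [{"offset":[0,0.0005,0],"yaw":0},{"offset":[0,0.001,0],"yaw":0},{"offset":[0,0.001,0],"yaw":0},{"offset":[0,0.001,0],"yaw":0}]}}

```text
time_s: 18.05
eef_pos: [594.8, 194.3, 58.5]
ee_rot: [0.703, -0.702, -0.081, 0.08]
force: [-2.6, 0.0, 5.4]
grip_width: 0.314
```

Contact is at +5.4 N. Releasing and retreating.

Request:
{"method": "jog_arm", "body": {"targets": [{"offset":[0,0,0],"yaw":0},{"offset":[0,0,0],"yaw":0},{"offset":[0,0,0],"yaw":0},{"offset":[0,0,0],"yaw":0},{"offset":[0,0,0],"yaw":0},{"offset":[0,0,0],"yaw":0}], "fingers": 0.06}}

```text
time_s: 18.55
eef_pos: [594.8, 194.3, 58.4]
ee_rot: [0.703, -0.702, -0.081, 0.08]
force: [-0.1, -0.1, -0.1]
grip_width: 0.705
```

Request:
{"method": "jog_arm", "body": {"targets": [{"offset":[0,-0.003,0],"yaw":0},{"offset":[0,-0.012,0],"yaw":0},{"offset":[0,-0.025,0],"yaw":0},{"offset":[0,-0.04,0],"yaw":0},{"offset":[0,-0.055,0],"yaw":0},{"offset":[0,-0.07,0],"yaw":0},{"offset":[0,-0.085,0],"yaw":0},{"offset":[0,-0.098,0],"yaw":0},{"offset":[0,-0.108,0],"yaw":0},{"offset":[0,-0.114,0],"yaw":0},{"offset":[0,-0.116,0],"yaw":0}]}}

```text
time_s: 19.47
eef_pos: [595.1, 194.2, 175.6]
ee_rot: [0.703, -0.702, -0.081, 0.08]
force: [0.7, 0.1, -0.3]
grip_width: 0.702
```

```bash
python3 -c "
from j import *
from h import *
go((560,-185,175),0.09)
c=ctrl.capture('scene');cv2.imwrite('pics/s8.png',cv2.resize(c['img'][80:310,40:620,::-1],None,fx=1.37,fy=1.37,interpolation=cv2.INTER_CUBIC))
"
```

```text
t 19.47 pos [595.1 194.2 175.6] jaw ang 0.228 q6 -0.1 grip 0.702 F [ 0.7  0.1 -0.3]
offset m [-1.199e-01  2.000e-04 -3.615e-01] yaw 0.138 dworld -0.138
```

View pics/s8.png

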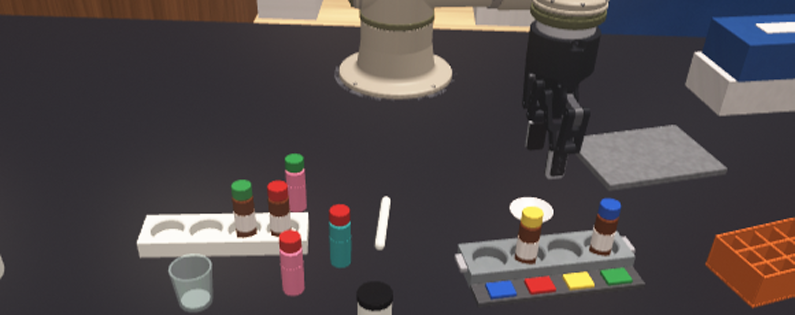

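Yellow is placed upright. Next is green, the amber one in the rack.

Request:
{"method": "jog_arm", "body": {"targets": [{"offset":[-0.001,0,-0.003],"yaw":0},{"offset":[-0.004,0,-0.012],"yaw":0.01},{"offset":[-0.009,0,-0.026],"yaw":0.03},{"offset":[-0.0155,0,-0.046],"yaw":0.05},{"offset":[-0.0235,0,-0.071],"yaw":0.07},{"offset":[-0.0325,0,-0.098],"yaw":0.09},{"offset":[-0.042,0,-0.126],"yaw":0.1},{"offset":[-0.051,0,-0.154],"yaw":0.115},{"offset":[-0.0605,0,-0.182],"yaw":0.125},{"offset":[-0.0695,0,-0.21],"yaw":0.135},{"offset":[-0.079,0,-0.238],"yaw":0.138},{"offset":[-0.087,0,-0.264],"yaw":0.138}]}}

```text
time_s: 20.52
eef_pos: [568.7, -85.4, 174.5]
ee_rot: [0.707, -0.706, -0.031, 0.031]
force: [0.8, -0.3, -0.4]
grip_width: 0.701
```

```bash
python3 -c "
from j import *
go((560,-185,140),0.09)"
```

```text
t 20.52 pos [568.7 -85.4 174.5] jaw ang 0.088 q6 -0.44 grip 0.701 F [ 0.8 -0.3 -0.4]
offset m [-0.0174  0.0344 -0.0985] yaw -0.002 dworld 0.002
```

Request:
{"method": "jog_arm", "body": {"targets": [{"offset":[-0.004,0,-0.022],"yaw":0},{"offset":[-0.0075,0,-0.042],"yaw":0},{"offset":[-0.0105,0.003,-0.059],"yaw":0},{"offset":[-0.013,0.008,-0.073],"yaw":0},{"offset":[-0.015,0.015,-0.084],"yaw":0},{"offset":[-0.0163,0.022,-0.092],"yaw":-0.001},{"offset":[-0.017,0.029,-0.0965],"yaw":-0.002},{"offset":[-0.0174,0.033,-0.0983],"yaw":-0.002},{"offset":[-0.0174,0.0345,-0.0985],"yaw":-0.002},{"offset":[-0.0174,0.0345,-0.0985],"yaw":-0.002}]}}

```text
time_s: 21.35
eef_pos: [560.0, -184.4, 139.4]
ee_rot: [0.707, -0.706, -0.032, 0.032]
force: [0.4, -0.5, 0.2]
grip_width: 0.703
```

```bash
python3 -c "
from j import *
go((560,-185,58),0.09)"
```

```text
t 21.35 pos [ 560.  -184.4  139.4] jaw ang 0.09 q6 -0.61 grip 0.703 F [ 0.4 -0.5  0.2]
offset m [-0.      0.0814 -0.0007] yaw 0.0 dworld -0.0
```

Request:
{"method": "jog_arm", "body": {"targets": [{"offset":[0,0.004,-0.0004],"yaw":0},{"offset":[0,0.013,-0.0007],"yaw":0},{"offset":[0,0.025,-0.0007],"yaw":0},{"offset":[0,0.037,-0.0007],"yaw":0},{"offset":[0,0.049,-0.0007],"yaw":0},{"offset":[0,0.06,-0.0007],"yaw":0},{"offset":[0,0.069,-0.0007],"yaw":0},{"offset":[0,0.076,-0.0007],"yaw":0},{"offset":[0,0.08,-0.0007],"yaw":0},{"offset":[0,0.0815,-0.0007],"yaw":0},{"offset":[0,0.0815,-0.0007],"yaw":0}]}}

```text
time_s: 22.27
eef_pos: [560.1, -185.0, 57.8]
ee_rot: [0.707, -0.706, -0.032, 0.032]
force: [0.5, 0.5, 0.3]
grip_width: 0.706
```

Request:
{"method": "jog_arm", "body": {"targets": [{"offset":[0,0,0],"yaw":0},{"offset":[0,0,0],"yaw":0},{"offset":[0,0,0],"yaw":0},{"offset":[0,0,0],"yaw":0},{"offset":[0,0,0],"yaw":0},{"offset":[0,0,0],"yaw":0},{"offset":[0,0,0],"yaw":0},{"offset":[0,0,0],"yaw":0}], "fingers": 0.015, "grip_force": 35}}

```text
time_s: 22.93
eef_pos: [560.3, -185.2, 58.3]
ee_rot: [0.707, -0.706, -0.032, 0.032]
force: [-0.8, 0.4, 6.0]
grip_width: 0.318
```

Request:
{"method": "jog_arm", "body": {"targets": [{"offset":[0,-0.002,0],"yaw":0},{"offset":[0,-0.008,0],"yaw":0},{"offset":[0,-0.018,0],"yaw":0},{"offset":[0,-0.031,0],"yaw":0},{"offset":[0,-0.045,0],"yaw":0},{"offset":[0,-0.06,0],"yaw":0},{"offset":[0,-0.075,0],"yaw":0},{"offset":[0,-0.089,0],"yaw":0},{"offset":[0,-0.101,0],"yaw":0},{"offset":[0,-0.11,0],"yaw":0},{"offset":[0,-0.115,0],"yaw":0},{"offset":[0,-0.116,0],"yaw":0}]}}

```text
time_s: 23.93
eef_pos: [560.5, -185.4, 175.4]
ee_rot: [0.706, -0.706, -0.032, 0.031]
force: [-0.5, 0.6, -0.8]
grip_width: 0.314
```

```bash
python3 -c "
from j import *
from h import *
go((606.5,143.5,175),0.228)
c=ctrl.capture('scene');cv2.imwrite('pics/s9.png',cv2.resize(c['img'][80:310,60:340,::-1],None,fx=2.5,fy=2.5,interpolation=cv2.INTER_CUBIC))"
```

```text
t 23.93 pos [ 560.5 -185.4  175.4] jaw ang 0.09 q6 -0.61 grip 0.314 F [-0.5  0.6 -0.8]
offset m [0.0755 0.0005 0.3234] yaw -0.138 dworld 0.138
```

View pics/s9.png

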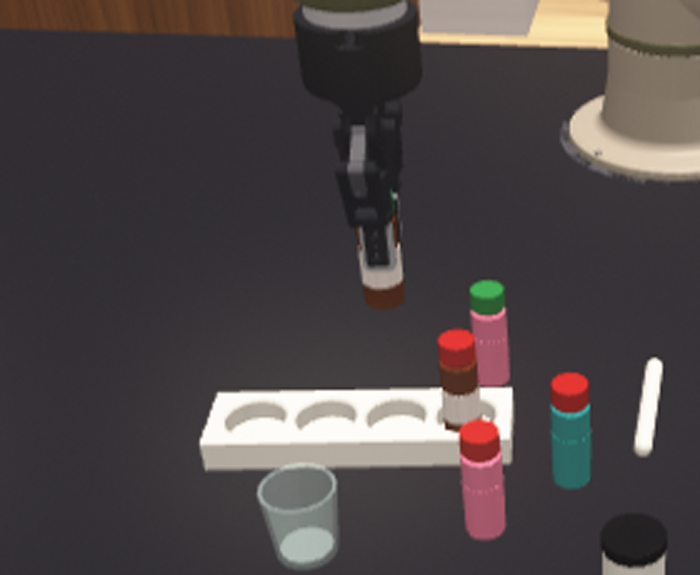

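Green is held. It goes to the well at the blue tab.

Request:
{"method": "jog_arm", "body": {"targets": [{"offset":[0.0007,0,0.003],"yaw":0},{"offset":[0.0025,0,0.011],"yaw":-0.01},{"offset":[0.0055,0,0.024],"yaw":-0.03},{"offset":[0.0095,0,0.041],"yaw":-0.05},{"offset":[0.0145,0,0.062],"yaw":-0.07},{"offset":[0.02,0,0.085],"yaw":-0.09},{"offset":[0.0255,0,0.109],"yaw":-0.1},{"offset":[0.031,0,0.133],"yaw":-0.115},{"offset":[0.0365,0,0.157],"yaw":-0.125},{"offset":[0.042,0,0.18],"yaw":-0.135},{"offset":[0.047,0,0.202],"yaw":-0.138},{"offset":[0.052,0,0.223],"yaw":-0.138}]}}

```text
time_s: 24.98
eef_pos: [591.6, 44.1, 174.5]
ee_rot: [0.703, -0.702, -0.081, 0.081]
force: [-0.8, -0.8, -0.7]
grip_width: 0.317
```

```bash
python3 -c "
from j import *
go((606.5,143.5,140),0.228)"
```

```text
t 24.98 pos [591.6  44.1 174.5] jaw ang 0.231 q6 -0.35 grip 0.317 F [-0.8 -0.8 -0.7]
offset m [0.0373 0.0346 0.0933] yaw 0.003 dworld -0.003
```

Request:
{"method": "jog_arm", "body": {"targets": [{"offset":[0.008,0,0.02],"yaw":0},{"offset":[0.0155,0.001,0.039],"yaw":0},{"offset":[0.022,0.004,0.055],"yaw":0},{"offset":[0.0275,0.009,0.069],"yaw":0},{"offset":[0.032,0.016,0.08],"yaw":0},{"offset":[0.0348,0.023,0.087],"yaw":0.001},{"offset":[0.0365,0.029,0.0913],"yaw":0.002},{"offset":[0.0372,0.033,0.093],"yaw":0.003},{"offset":[0.0373,0.0346,0.0933],"yaw":0.003},{"offset":[0.0373,0.0346,0.0933],"yaw":0.003}]}}

```text
time_s: 25.82
eef_pos: [606.4, 143.0, 139.5]
ee_rot: [0.703, -0.702, -0.08, 0.08]
force: [-0.9, -0.0, -0.2]
grip_width: 0.315
```

```bash
python3 -c "
from j import *
go((606.5,143.5,64.5),0.228)"
```

```text
t 25.82 pos [606.4 143.  139.5] jaw ang 0.227 q6 -0.18 grip 0.315 F [-0.9 -0.  -0.2]
offset m [0.0002 0.075  0.0004] yaw -0.001 dworld 0.001
```

Request:
{"method": "jog_arm", "body": {"targets": [{"offset":[0,0.003,0],"yaw":0},{"offset":[0,0.01,0.0003],"yaw":0},{"offset":[0,0.02,0.0004],"yaw":0},{"offset":[0,0.031,0.0004],"yaw":0},{"offset":[0,0.042,0.0004],"yaw":0},{"offset":[0,0.051,0.0004],"yaw":0},{"offset":[0,0.059,0.0004],"yaw":0},{"offset":[0,0.066,0.0004],"yaw":0},{"offset":[0,0.071,0.0004],"yaw":0},{"offset":[0,0.074,0.0004],"yaw":0},{"offset":[0,0.075,0.0004],"yaw":0}]}}

```text
time_s: 26.73
eef_pos: [606.2, 143.4, 64.1]
ee_rot: [0.703, -0.702, -0.08, 0.081]
force: [0.3, -0.4, -1.2]
grip_width: 0.319
```

Request:
{"method": "jog_arm", "body": {"targets": [{"offset":[0,0.001,0],"yaw":0},{"offset":[0,0.002,0],"yaw":0},{"offset":[0,0.003,0],"yaw":0},{"offset":[0,0.004,0],"yaw":0},{"offset":[0,0.005,0],"yaw":0},{"offset":[0,0.006,0],"yaw":0},{"offset":[0,0.006,0],"yaw":0},{"offset":[0,0.006,0],"yaw":0}]}}

```text
time_s: 27.4
eef_pos: [606.3, 143.4, 58.4]
ee_rot: [0.703, -0.702, -0.08, 0.08]
force: [0.2, 0.3, 2.3]
grip_width: 0.316
```

```bash
python3 -c "
from j import *
from h import *
go((606.5,143.5,58),0.228)
c=ctrl.capture('scene');cv2.imwrite('pics/s10.png',cv2.resize(c['img'][160:310,340:540,::-1],None,fx=3.5,fy=3.5,interpolation=cv2.INTER_CUBIC))
"
```

```text
t 27.4 pos [606.3 143.4  58.4] jaw ang 0.227 q6 -0.18 grip 0.316 F [0.2 0.3 2.3]
offset m [0.0002 0.0004 0.    ] yaw -0.001 dworld 0.001
```

View pics/s10.png

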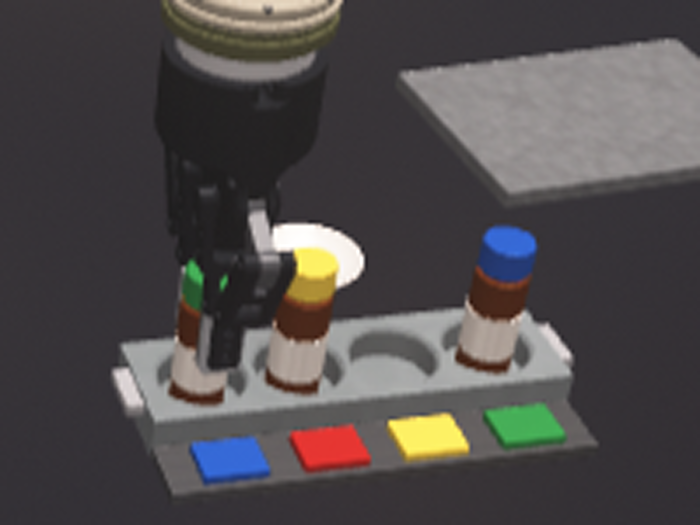

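Green is on the floor of the well at the blue tab (+2.3 N). Releasing.

Request:
{"method": "jog_arm", "body": {"targets": [{"offset":[0,0,0],"yaw":0},{"offset":[0,0,0],"yaw":0},{"offset":[0,0,0],"yaw":0},{"offset":[0,0,0],"yaw":0},{"offset":[0,0,0],"yaw":0},{"offset":[0,0,0],"yaw":0}], "fingers": 0.06}}

```text
time_s: 27.95
eef_pos: [606.3, 143.5, 58.3]
ee_rot: [0.703, -0.702, -0.08, 0.08]
force: [-0.5, 0.2, 1.2]
grip_width: 0.705
```

Request:
{"method": "jog_arm", "body": {"targets": [{"offset":[0,-0.003,0],"yaw":0},{"offset":[0,-0.012,0],"yaw":0},{"offset":[0,-0.025,0],"yaw":0},{"offset":[0,-0.04,0],"yaw":0},{"offset":[0,-0.055,0],"yaw":0},{"offset":[0,-0.07,0],"yaw":0},{"offset":[0,-0.085,0],"yaw":0},{"offset":[0,-0.098,0],"yaw":0},{"offset":[0,-0.108,0],"yaw":0},{"offset":[0,-0.114,0],"yaw":0},{"offset":[0,-0.116,0],"yaw":0}]}}

```text
time_s: 28.87
eef_pos: [606.7, 143.4, 175.6]
ee_rot: [0.703, -0.702, -0.08, 0.08]
force: [0.0, 0.4, -0.7]
grip_width: 0.702
```

```bash
python3 -c "
from j import *
from h import *
go((557.8,-137,175),0.09)
T=ctrl.capture('top')
for u in [(378.5,179),(342.2,215.5),(392.3,298.0),(398,244.9)]: print(atz(T,u,82 if u[0]!=398 else 88).round(0))
for k in ('red','green'): print(k,[(b[0].round(1).tolist(),b[1].tolist()) for b in blobs(T['img'],k)])
"
```

```text
t 28.87 pos [606.7 143.4 175.6] jaw ang 0.227 q6 -0.18 grip 0.702 F [ 0.   0.4 -0.7]
offset m [-0.1108  0.0003 -0.2622] yaw 0.137 dworld -0.137
[ 659. -107.   82.]
[601. -53.  82.]
[ 478. -129.   82.]
[ 557. -136.   88.]
red [([378.5, 179.0], [370, 170, 18, 19, 281]), ([342.2, 215.5], [333, 207, 19, 18, 269]), ([398.0, 244.8], [388, 237, 20, 17, 246])]
green [([121.4, 200.3], [114, 197, 15, 7, 93]), ([392.3, 298.0], [384, 290, 17, 17, 234])]
```

The red vial hasn't moved, and the look-alikes are at least 80 mm away from it.

Request:
{"method": "jog_arm", "body": {"targets": [{"offset":[-0.001,0,-0.003],"yaw":0},{"offset":[-0.0045,0,-0.011],"yaw":0.01},{"offset":[-0.01,0,-0.024],"yaw":0.03},{"offset":[-0.017,0,-0.041],"yaw":0.05},{"offset":[-0.026,0,-0.062],"yaw":0.07},{"offset":[-0.036,0,-0.085],"yaw":0.09},{"offset":[-0.046,0,-0.109],"yaw":0.1},{"offset":[-0.056,0,-0.133],"yaw":0.115},{"offset":[-0.0665,0,-0.157],"yaw":0.125},{"offset":[-0.0755,0,-0.179],"yaw":0.135},{"offset":[-0.0845,0,-0.2],"yaw":0.137},{"offset":[-0.092,0,-0.218],"yaw":0.137}]}}

```text
time_s: 29.92
eef_pos: [564.9, -92.4, 174.5]
ee_rot: [0.707, -0.706, -0.031, 0.031]
force: [-0.6, -0.3, 0.0]
grip_width: 0.701
```

```bash
python3 -c "
from j import *
go((557.5,-137,140),0.09)"
```

```text
t 29.92 pos [564.9 -92.4 174.5] jaw ang 0.087 q6 -0.45 grip 0.701 F [-0.6 -0.3  0. ]
offset m [-0.0112  0.0344 -0.0438] yaw -0.003 dworld 0.003
```

Request:
{"method": "jog_arm", "body": {"targets": [{"offset":[-0.004,0.001,-0.015],"yaw":0},{"offset":[-0.007,0.004,-0.027],"yaw":0},{"offset":[-0.009,0.01,-0.036],"yaw":-0.001},{"offset":[-0.0105,0.018,-0.041],"yaw":-0.002},{"offset":[-0.011,0.026,-0.0433],"yaw":-0.003},{"offset":[-0.0112,0.032,-0.0438],"yaw":-0.003},{"offset":[-0.0112,0.0344,-0.0438],"yaw":-0.003},{"offset":[-0.0112,0.0344,-0.0438],"yaw":-0.003}], "fingers": 0.055}}

```text
time_s: 30.58
eef_pos: [557.3, -136.2, 139.1]
ee_rot: [0.707, -0.706, -0.031, 0.033]
force: [-0.3, 0.5, 0.8]
grip_width: 0.647
```

```bash
python3 -c "
from j import *
go((557.5,-137,58),0.09)"
```

```text
t 30.58 pos [ 557.3 -136.2  139.1] jaw ang 0.091 q6 -0.54 grip 0.647 F [-0.3  0.5  0.8]
offset m [ 0.0003  0.0811 -0.001 ] yaw 0.001 dworld -0.001
```

Request:
{"method": "jog_arm", "body": {"targets": [{"offset":[0.0002,0.004,-0.0003],"yaw":0},{"offset":[0.0002,0.013,-0.0006],"yaw":0},{"offset":[0.0002,0.025,-0.0006],"yaw":0},{"offset":[0.0002,0.037,-0.0006],"yaw":0},{"offset":[0.0002,0.049,-0.0006],"yaw":0},{"offset":[0.0002,0.06,-0.0006],"yaw":0},{"offset":[0.0002,0.069,-0.0006],"yaw":0},{"offset":[0.0002,0.076,-0.0006],"yaw":0},{"offset":[0.0002,0.08,-0.0006],"yaw":0},{"offset":[0.0002,0.081,-0.0006],"yaw":0},{"offset":[0.0002,0.081,-0.0006],"yaw":0}]}}

```text
time_s: 31.5
eef_pos: [557.5, -136.7, 58.2]
ee_rot: [0.707, -0.706, -0.032, 0.033]
force: [0.5, 0.1, -0.4]
grip_width: 0.646
```

Request:
{"method": "jog_arm", "body": {"targets": [{"offset":[0,0,0],"yaw":0},{"offset":[0,0,0],"yaw":0},{"offset":[0,0,0],"yaw":0},{"offset":[0,0,0],"yaw":0},{"offset":[0,0,0],"yaw":0},{"offset":[0,0,0],"yaw":0},{"offset":[0,0,0],"yaw":0},{"offset":[0,0,0],"yaw":0}], "fingers": 0.015, "grip_force": 35}}

```text
time_s: 32.17
eef_pos: [557.9, -136.8, 58.8]
ee_rot: [0.707, -0.706, -0.032, 0.033]
force: [0.0, 0.6, 5.0]
grip_width: 0.318
```

Request:
{"method": "jog_arm", "body": {"targets": [{"offset":[0,-0.002,0],"yaw":0},{"offset":[0,-0.008,0],"yaw":0},{"offset":[0,-0.018,0],"yaw":0},{"offset":[0,-0.031,0],"yaw":0},{"offset":[0,-0.045,0],"yaw":0},{"offset":[0,-0.06,0],"yaw":0},{"offset":[0,-0.075,0],"yaw":0},{"offset":[0,-0.089,0],"yaw":0},{"offset":[0,-0.101,0],"yaw":0},{"offset":[0,-0.11,0],"yaw":0},{"offset":[0,-0.115,0],"yaw":0},{"offset":[0,-0.116,0],"yaw":0}]}}

```text
time_s: 33.17
eef_pos: [558.2, -137.0, 175.8]
ee_rot: [0.707, -0.706, -0.032, 0.032]
force: [0.1, -0.0, -0.1]
grip_width: 0.314
```

```bash
python3 -c "
from j import *
from h import *
go((583,244.8,175),0.228)
c=ctrl.capture('scene');cv2.imwrite('pics/s11.png',cv2.resize(c['img'][80:310,60:540,::-1],None,fx=1.66,fy=1.66,interpolation=cv2.INTER_CUBIC))"
```

```text
t 33.17 pos [ 558.2 -137.   175.8] jaw ang 0.091 q6 -0.54 grip 0.314 F [ 0.1 -0.  -0.1]
offset m [0.0595 0.001  0.378 ] yaw -0.137 dworld 0.137
```

View pics/s11.png

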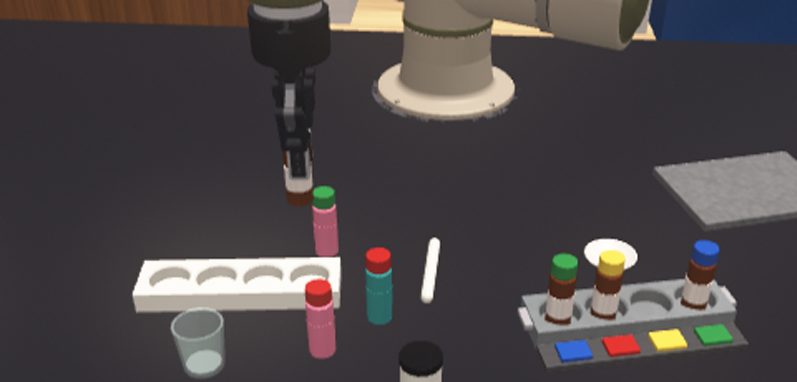

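Red is held. It goes to the well at the yellow tab, staying high until it's over that well.

Request:
{"method": "jog_arm", "body": {"targets": [{"offset":[0.0005,0,0.003],"yaw":0},{"offset":[0.0018,0,0.012],"yaw":-0.01},{"offset":[0.004,0,0.026],"yaw":-0.03},{"offset":[0.007,0,0.045],"yaw":-0.05},{"offset":[0.0108,0,0.069],"yaw":-0.07},{"offset":[0.015,0,0.095],"yaw":-0.09},{"offset":[0.019,0,0.122],"yaw":-0.1},{"offset":[0.0235,0,0.149],"yaw":-0.115},{"offset":[0.0277,0,0.176],"yaw":-0.125},{"offset":[0.032,0,0.202],"yaw":-0.135},{"offset":[0.036,0,0.228],"yaw":-0.137},{"offset":[0.04,0,0.253],"yaw":-0.137}]}}

```text
time_s: 34.22
eef_pos: [574.1, 121.5, 175.0]
ee_rot: [0.703, -0.702, -0.081, 0.082]
force: [1.2, 0.0, -0.3]
grip_width: 0.318
```

```bash
python3 -c "
from j import *
go((583,244.8,172),0.228)"
```

```text
t 34.22 pos [574.1 121.5 175. ] jaw ang 0.23 q6 -0.22 grip 0.318 F [ 1.2  0.  -0.3]
offset m [0.0369 0.0031 0.118 ] yaw 0.002 dworld -0.002
```

Request:
{"method": "jog_arm", "body": {"targets": [{"offset":[0.007,0,0.023],"yaw":0},{"offset":[0.014,0,0.045],"yaw":0},{"offset":[0.0205,0,0.065],"yaw":0},{"offset":[0.026,0,0.083],"yaw":0},{"offset":[0.0305,0,0.098],"yaw":0},{"offset":[0.0338,0.001,0.109],"yaw":0.001},{"offset":[0.0358,0.002,0.115],"yaw":0.002},{"offset":[0.0366,0.003,0.1175],"yaw":0.002},{"offset":[0.0369,0.003,0.118],"yaw":0.002},{"offset":[0.0369,0.003,0.118],"yaw":0.002},{"offset":[0.0369,0.003,0.118],"yaw":0.002}]}}

```text
time_s: 35.13
eef_pos: [583.2, 244.1, 172.2]
ee_rot: [0.703, -0.702, -0.08, 0.081]
force: [1.2, 0.0, -0.1]
grip_width: 0.316
```

```bash
python3 -c "
from j import *
go((583,244.8,120),0.228)"
```

```text
t 35.13 pos [583.2 244.1 172.2] jaw ang 0.228 q6 -0.02 grip 0.316 F [ 1.2  0.  -0.1]
offset m [0.0001 0.0522 0.0007] yaw -0.0 dworld 0.0
```

Request:
{"method": "jog_arm", "body": {"targets": [{"offset":[0,0.004,0.0004],"yaw":0},{"offset":[0,0.014,0.0007],"yaw":0},{"offset":[0,0.027,0.0007],"yaw":0},{"offset":[0,0.04,0.0007],"yaw":0},{"offset":[0,0.053,0.0007],"yaw":0},{"offset":[0,0.066,0.0007],"yaw":0},{"offset":[0,0.078,0.0007],"yaw":0},{"offset":[0,0.088,0.0007],"yaw":0},{"offset":[0,0.096,0.0007],"yaw":0},{"offset":[0,0.102,0.0007],"yaw":0},{"offset":[0,0.106,0.0007],"yaw":0},{"offset":[0,0.107,0.0007],"yaw":0}]}}

```text
time_s: 36.13
eef_pos: [582.7, 244.8, 64.6]
ee_rot: [0.703, -0.702, -0.08, 0.081]
force: [-0.8, -0.2, -0.2]
grip_width: 0.32
```

```bash
python3 -c "
from j import *
go((583,244.8,58.5),0.228)"
```

```text
t 36.13 pos [582.7 244.8  64.6] jaw ang 0.228 q6 -0.02 grip 0.32 F [-0.8 -0.2 -0.2]
offset m [ 0.0002  0.0061 -0.0001] yaw -0.0 dworld 0.0
```

Request:
{"method": "jog_arm", "body": {"targets": [{"offset":[0,0.001,0],"yaw":0},{"offset":[0,0.002,0],"yaw":0},{"offset":[0,0.003,0],"yaw":0},{"offset":[0,0.004,0],"yaw":0},{"offset":[0,0.005,0],"yaw":0},{"offset":[0,0.006,0],"yaw":0},{"offset":[0,0.0063,0],"yaw":0},{"offset":[0,0.0063,0],"yaw":0}]}}

```text
time_s: 36.8
eef_pos: [582.8, 244.9, 58.8]
ee_rot: [0.703, -0.702, -0.08, 0.081]
force: [-1.7, 0.2, 4.7]
grip_width: 0.316
```

```bash
python3 -c "
from j import *
from h import *
go((583,244.8,58.5),0.228)
c=ctrl.capture('scene');cv2.imwrite('pics/s12.png',cv2.resize(c['img'][160:310,340:540,::-1],None,fx=3.5,fy=3.5,interpolation=cv2.INTER_CUBIC))
"
```

```text
t 36.8 pos [582.8 244.9  58.8] jaw ang 0.228 q6 -0.02 grip 0.316 F [-1.7  0.2  4.7]
offset m [ 0.0001  0.0003 -0.0001] yaw -0.0 dworld 0.0
```

View pics/s12.png

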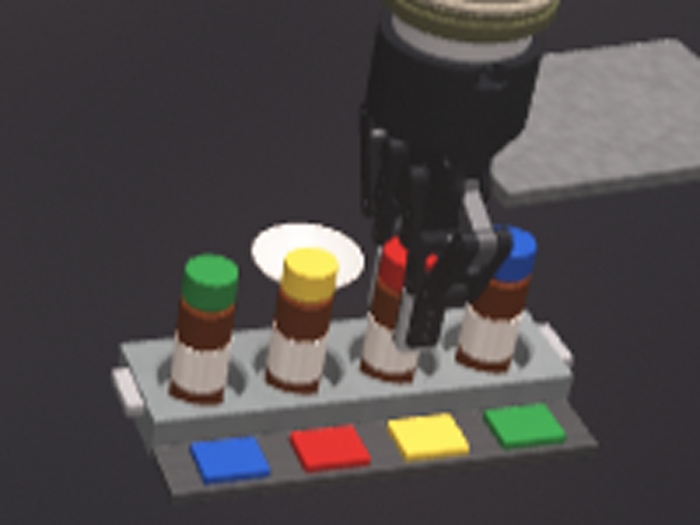

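Red is on the floor (+4.7 N). Releasing, then retreating up and away from the tray.

Request:
{"method": "jog_arm", "body": {"targets": [{"offset":[0,0,0],"yaw":0},{"offset":[0,0,0],"yaw":0},{"offset":[0,0,0],"yaw":0},{"offset":[0,0,0],"yaw":0},{"offset":[0,0,0],"yaw":0},{"offset":[0,0,0],"yaw":0}], "fingers": 0.06}}

```text
time_s: 37.35
eef_pos: [582.8, 244.9, 58.7]
ee_rot: [0.703, -0.702, -0.08, 0.081]
force: [-1.2, -0.6, 0.8]
grip_width: 0.705
```

Request:
{"method": "jog_arm", "body": {"targets": [{"offset":[0,-0.003,0],"yaw":0},{"offset":[0,-0.012,0],"yaw":0},{"offset":[0,-0.025,0],"yaw":0},{"offset":[0,-0.04,0],"yaw":0},{"offset":[0,-0.055,0],"yaw":0},{"offset":[0,-0.07,0],"yaw":0},{"offset":[0,-0.085,0],"yaw":0},{"offset":[0,-0.098,0],"yaw":0},{"offset":[0,-0.108,0],"yaw":0},{"offset":[0,-0.114,0],"yaw":0},{"offset":[0,-0.116,0],"yaw":0}]}}

```text
time_s: 38.27
eef_pos: [583.3, 244.8, 176.3]
ee_rot: [0.703, -0.702, -0.081, 0.08]
force: [1.3, -0.0, 1.0]
grip_width: 0.697
```

Request:
{"method": "jog_arm", "body": {"targets": [{"offset":[-0.003,0,-0.004],"yaw":0},{"offset":[-0.012,-0.005,-0.016],"yaw":0},{"offset":[-0.027,-0.01,-0.036],"yaw":0},{"offset":[-0.045,-0.02,-0.06],"yaw":0},{"offset":[-0.063,-0.03,-0.084],"yaw":0},{"offset":[-0.081,-0.04,-0.108],"yaw":0},{"offset":[-0.099,-0.045,-0.132],"yaw":0},{"offset":[-0.114,-0.05,-0.152],"yaw":0},{"offset":[-0.125,-0.05,-0.167],"yaw":0},{"offset":[-0.132,-0.05,-0.176],"yaw":0},{"offset":[-0.135,-0.05,-0.18],"yaw":0},{"offset":[-0.135,-0.05,-0.18],"yaw":0}]}}

```text
time_s: 39.27
eef_pos: [492.1, 38.5, 225.6]
ee_rot: [0.703, -0.702, -0.08, 0.08]
force: [0.3, 0.0, 0.3]
grip_width: 0.703
```

```bash
python3 -c "
from j import *
from h import *
S=ctrl.capture('scene');T=ctrl.capture('top')
cv2.imwrite('pics/s13.png',S['img'][:,:,::-1]);cv2.imwrite('pics/t13.png',cv2.resize(T['img'][130:310,40:290,::-1],None,fx=3,fy=3,interpolation=cv2.INTER_CUBIC))
s,r=st();print(s['time_s'],s['eef_pos'],s['force'],s['dq'].round(3))
p=np.array([588.84,219.51]);a=.228;R2=np.array([[np.cos(a),-np.sin(a)],[np.sin(a),np.cos(a)]])
for k in HUE:
  for b in blobs(T['img'],k):
    if b[0][0]<260:
      print(k,b[0].round(1),'as cap z88, tray frame',(R2.T@(atz(T,b[0],88)[:2]-p)).round(1))
"
```

```text
39.3667 [492.54647351  39.49959348 225.66448944] [0.2974135  0.25132544 0.14574738] [ 0.012  0.004 -0.006 -0.001  0.    -0.   ]
red [181.  191.7] as cap z88, tray frame [ 33.7 -38. ]
red [145.  221.7] as cap z88, tray frame [-0.5 22.1]
yellow [150.4 198.4] as cap z88, tray frame [32.7  8.4]
yellow [174.5 212.6] as cap z88, tray frame [  4.2 -22.9]
green [118.8 204.8] as cap z88, tray frame [32.5 55.8]
blue [213.3 186. ] as cap z88, tray frame [ 32.5 -86.9]
blue [108.4 228.8] as cap z88, tray frame [-0.  76.8]
```

View pics/s13.png

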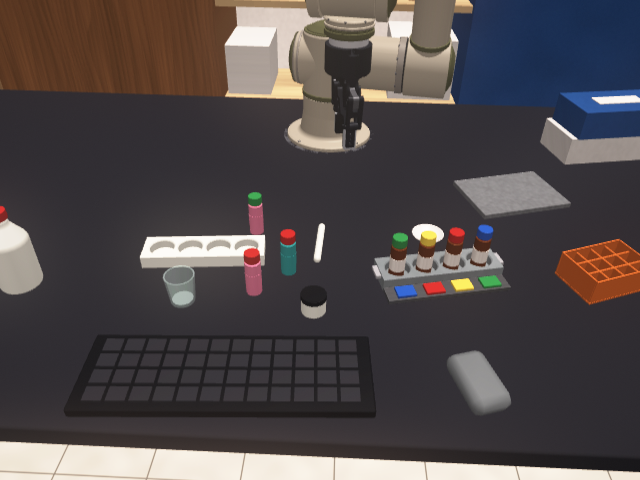

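View pics/t13.png

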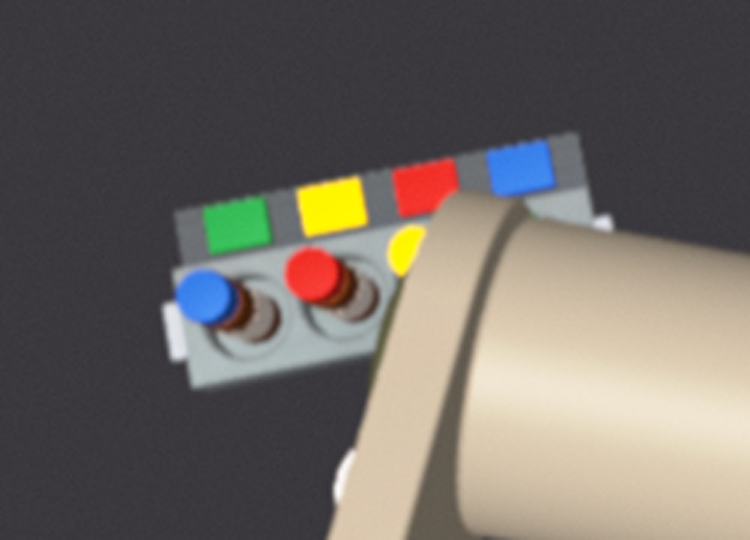

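Scene view: all four vials look upright, with caps from left to right green, yellow, red, blue over tabs blue, red, yellow, green. The arm hides two of them in the top view, so I'm moving it farther off to check those.

Request:
{"method": "jog_arm", "body": {"targets": [{"offset":[-0.003,0,-0.005],"yaw":0},{"offset":[-0.01,0,-0.02],"yaw":0},{"offset":[-0.02,0,-0.045],"yaw":0},{"offset":[-0.03,0,-0.075],"yaw":0},{"offset":[-0.04,0,-0.105],"yaw":0},{"offset":[-0.05,0,-0.135],"yaw":0},{"offset":[-0.06,0,-0.165],"yaw":0},{"offset":[-0.07,0,-0.195],"yaw":0},{"offset":[-0.075,0,-0.22],"yaw":0},{"offset":[-0.08,0,-0.235],"yaw":0},{"offset":[-0.08,0,-0.24],"yaw":0},{"offset":[-0.08,0,-0.24],"yaw":0}]}}

```text
time_s: 40.37
eef_pos: [469.1, -212.8, 224.9]
ee_rot: [0.703, -0.702, -0.08, 0.08]
force: [-0.4, 0.3, 0.3]
grip_width: 0.701
```

```bash
python3 -c "
from j import *
from h import *
S=ctrl.capture('scene');T=ctrl.capture('top')
s,r=st();print(s['time_s'],s['eef_pos'],s['force'])
p=np.array([588.84,219.51]);a=.228;R2=np.array([[np.cos(a),-np.sin(a)],[np.sin(a),np.cos(a)]])
Y={'blue':78,'red':26,'yellow':-26,'green':-78}
im=T['img'][:,:,::-1].copy(); im2=S['img'][:,:,::-1].copy()
t=np.linspace(0,2*np.pi,40)
for k in HUE:
  for b in blobs(T['img'],k):
    if b[0][0]<260:
      q=(R2.T@(atz(T,b[0],88)[:2]-p)); print(k,b[0].round(1),q.round(1))
      if q[0]<20:
        w=p+R2@q
        for i,c in((im,T),(im2,S)):
          for z,rr in((91,13.5),(6,14)):
            X=np.c_[w[0]+rr*np.cos(t),w[1]+rr*np.sin(t),np.full(40,z)]
            cv2.polylines(i,[(proj(c,X)*16).round().astype(int)],True,(255,0,255),1,cv2.LINE_AA,4)
A=cv2.resize(im[160:280,80:260],(750,300*5//3-200),interpolation=cv2.INTER_CUBIC);B=cv2.resize(im2[215:315,360:540],(750,300),interpolation=cv2.INTER_CUBIC)
cv2.imwrite('pics/f.png',np.vstack([A,B])[:600])
"
```

```text
40.4667 [ 469.11689963 -211.35439458  225.06986227] [ 0.39791859  0.12781081 -0.14897139]
red [181.8 192.1] [ 32.7 -39.1]
red [145.  221.8] [-0.6 22.2]
yellow [150.3 198.4] [32.8  8.4]
yellow [178.9 214.6] [  0.  -28.8]
green [118.8 204.8] [32.5 55.8]
green [212.7 208.1] [ -0.4 -79.8]
blue [213.2 186.1] [ 32.3 -86.6]
blue [108.4 228.8] [ 0.  76.7]
```

View pics/f.png

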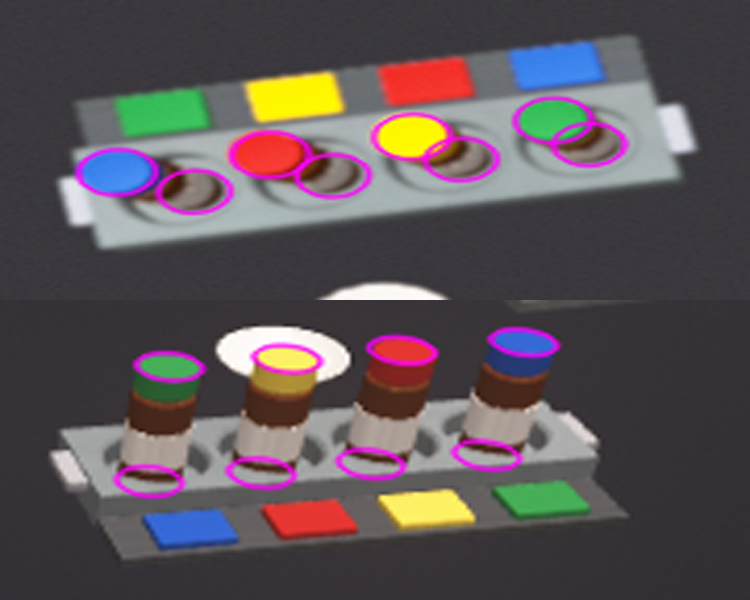

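Both overlays show the four vials upright on the well floors, each within about 4 mm of its well's centre. Handing in.

```bash
python3 -c "
from rig import ctrl
print(ctrl.finish_job())"
```

```text
the job is handed in; nothing more can be done
None
```

All four vials are in the tray in reverse tab order, and the job was handed in at about 40.5 s of the 112 s allowed. The hand-in gave no verdict.

| Tab at the well | Vial placed there |
|---|---|
| green | blue |
| yellow | red |
| red | yellow |
| blue | green |

- **Handling:** I gripped each vial across the row with 35 N. I lowered each until the wrist showed 2–5 N of floor contact, then released it and retreated straight up.
- **Final check:** With the arm clear, both camera overlays show the vials upright on the well floors. Measured at the caps, they are at tray y = 76.7 (blue), 22.2 (red), −28.8 (yellow) and −79.8 mm (green), with x within 1 mm of centre. The largest offset is red's, about 4 mm, against the 13 mm allowed.
- **Disagreements:** While yellow was being lowered, the first force reading showed no contact, so I lowered it about 1 mm more before releasing. No check failed.
- **Look-alikes:** None of them was touched.

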